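# Pack the drone spares case

## Robot

A 6-joint arm with a two-finger parallel gripper is mounted at the origin on the work surface. World frame = base frame: x ahead of the robot, y to its left, z up, the work surface at z = 0. Lengths are in m, angles in rad, forces in N, time in s.
With the tool pointing down it reaches from about 0.375 to 0.9 m from the base axis. Payload 3.1 kg.
Tool frame: the origin (TCP) lies on the centre line of the jaws, within the pads' length; the fingertips stand robot.finger_overhang ahead of it and the grasp point (between the pads) lies 2 mm behind it (robot.finger_overhang is the distance from the TCP to the fingertips, in m); z points along the fingers, y is the direction in which the jaws open and shut (so a half turn about z gives the same grasp; the last joint's range is limited). The gripper opens to 87 mm and grips with 3 to 60 N. Pads are 19 mm wide; open, the fingers measure 117 mm over their backs; the gripper's body (75 mm by 190 mm) begins 51 mm behind the grasp point.
Start: joints at [1.042, 0.527, 1.433, -0, 1.181, -0.178], TCP at [0.215, 0.587, 0.24] pointing down, gripper open.
Joint ranges: [-3.08, 3.08], [-0.75, 2.2], [0.22, 2.44], [-1.43, 4.57], [0, 2.65], [-2.85, 2.85]. Speed limits (rad/s): [2.79, 2.79, 3.14, 3.14, 3.14, 3.14].

## Interface

Orientations are given as a unit quaternion [x, y, z, w].
In Python, from rig import robot gives the robot as it stands. The module is installed in compiled form; this text tells all that it offers.
- The arm moves only by the tool step_arm, never from a script. Its arguments are lists of equal length, an entry for each row: "slide": the shift along the tool's x, y, z in mm, a list of three; "twist": the turn about the tool's z in degrees. A call has 1 to 20 rows; each row shifts and turns the commanded pose from where the row before left it, along the tool's axes as they then stand; what a row does not reach is not made up. A row lasts 1/12 s, in which the tool goes at most 41.7 mm and 7.16 degrees, less where a joint would pass 70% of its speed; a pose out of reach is approached as far as the arm can. A call is refused whole if a number of a shift passes 41.7 or a number of a turn 7.16, either way. A call with a gripper value outside its range is refused whole. "jaw" is the finger opening in mm, from 0 to 87, set as the call begins (left out, the last holds). The fingers move at their own pace and stop on an object; "force" is the grip in N (left out, the last holds). Time passes only in rows, so rows that do not move let the fingers close. It gives the time, the measured TCP pose, the force and the opening at its end, in the units of the state.
- robot.get_obs(): the state, without advancing time (a new reading comes with each control period).
- robot.camera(name): name is "scene" or "top"; returns a dict with "color" (400x640x3 uint8, blue, green, red), "depth" (400x640 float32, m along the optical axis (not along the pixel's ray), 0 where there is no reading), "camera_matrix" (3x3 intrinsics, pixels), "origin" and "orientation" of the camera in the world. Camera axes: x right, y down, z forward; pixel columns grow to the right and rows downward; lengths in m; the calibration is good to about 2 mm. A picture is of the moment at which its call begins.
- robot.hand_in(): hands the job in, once; it reports no verdict.
The state is a dict: "time": time; "q": joint angles; "joint_velocities": joint speeds; "joint_torque": joint torques, N m; "position": TCP position; "tool_rot": TCP orientation; "ft_force": force on the tool from outside, world axes, zero at the start; "moment": the same for the moment, N m; "grip_width": finger opening in m.
Only numpy, scipy, OpenCV 4.12 (cv2) and the standard library are available. Lean on these libraries where they do the work, as an engineer would, in place of code of your own. Each camera call takes 0.05 s, during which the arm holds its last target.

## Task

Pack the drone spares lying on the bench into the long carry case: open its lid, stand every motor upright, shaft up, one to a pocket, and lay every battery pack flat lengthwise in the two lanes of the bay, stacked where needed so that nothing stands above the rim. Then close the lid fully home, and leave the charger, cutters, tin and screwdriver where they are.

Things in the scene. Friction and masses are not known exactly. Their poses are not given: they have to be found in the camera images.
- case: Long grey carry case, fixed: 92 mm (its x) by 252 mm (y), rim 58 mm up, floor and walls 4 mm. Origin: centre of its underside; x from the handle side to the hinge side (roughly away from the robot), z up. Clear depth from floor to the shut lid 54 mm. +y half (y 6 to 122 mm): bay with two lanes, a rib 4 mm wide, 12 mm high between. -y half: black insert 16 mm high with four motor pockets.
- lid (a joint): The lid, an 8 mm plate hinged along the case's far (+x) rim. 0 = shut on the rim; grows as it swings up and back, 1.57 = upright, stop at 2.3 (leaning back out of the way). Stiff hinge: it stays where it is left; 1 to 2 N at the handle moves it. Starts 0 to 0.2. Below about 2 rad it can be in the way of a gripper over the far pockets.
- lid_handle (a point): Middle of the lid's bar handle: round bar 10 mm thick, 100 mm long, parallel to the hinge, 38 mm off the lid's free edge, 130 mm from the hinge line, held at its ends, free over the middle 80 mm. Lid shut: it stands off the case's robot side, 62 mm up. Its axes turn with the lid: x to the hinge, y along the bar, z out of the lid's outer face.
- hinge_line (a point): Middle of the lid's hinge line, on the case's far rim, 58 mm above the bench; the hinge axis is the case's y. The handle bar's middle circles about it 130 mm away, 4 mm to the outer side of the lid's underside.
- pocket0 (a point): Centre of a motor pocket's floor, -20 mm, -20 mm from the case's origin along its x, y and 4 mm above its underside; 36 by 36 mm, 16 mm deep below the top of the insert, 54 mm below the rim.
- pocket1 (a point): Centre of a motor pocket's floor, 20 mm, -20 mm from the case's origin along its x, y and 4 mm above its underside; 36 by 36 mm, 16 mm deep below the top of the insert, 54 mm below the rim.
- pocket2 (a point): Centre of a motor pocket's floor, -20 mm, -82 mm from the case's origin along its x, y and 4 mm above its underside; 36 by 36 mm, 16 mm deep below the top of the insert, 54 mm below the rim.
- pocket3 (a point): Centre of a motor pocket's floor, 20 mm, -82 mm from the case's origin along its x, y and 4 mm above its underside; 36 by 36 mm, 16 mm deep below the top of the insert, 54 mm below the rim.
- lane0 (a point): Centre of the floor of a battery lane (handle side), -22 mm, 64 mm from the case's origin along its x, y and 4 mm above its underside; 40 mm wide along the case's x, 116 mm along its y.
- lane1 (a point): Centre of the floor of a battery lane (hinge side), 22 mm, 64 mm from the case's origin along its x, y and 4 mm above its underside; 40 mm wide along the case's x, 116 mm along its y.
- thick_pack0: A thick battery pack, a black and grey block 62 mm (its x) by 34 mm (y) by 30 mm high, about 110 g, lying flat. Origin: centre of its underside, z up. Two thick packs on one another (60 mm) do not go under the lid. May be absent.
- thick_pack1: A thick battery pack, a black and grey block 62 mm (its x) by 34 mm (y) by 30 mm high, about 110 g, lying flat. Origin: centre of its underside, z up. Two thick packs on one another (60 mm) do not go under the lid. May be absent.
- thin_pack0: A thin battery pack, as the thick ones but 18 mm high, about 60 g: 62 mm (its x) by 34 mm (y). Origin: centre of its underside, z up. A thin one on a thick one stands 48 mm high. May be absent.
- thin_pack1: A thin battery pack, as the thick ones but 18 mm high, about 60 g: 62 mm (its x) by 34 mm (y). Origin: centre of its underside, z up. A thin one on a thick one stands 48 mm high. May be absent.
- motor0: A brushless motor standing upright: a round metal can 28 mm in diameter, 36 mm high, with a 6 mm thin shaft stub on top (42 mm in all), about 75 g. Origin: centre of its underside, z up towards the shaft. May be absent.
- motor1: A brushless motor standing upright: a round metal can 28 mm in diameter, 36 mm high, with a 6 mm thin shaft stub on top (42 mm in all), about 75 g. Origin: centre of its underside, z up towards the shaft. May be absent.
- motor2: A brushless motor standing upright: a round metal can 28 mm in diameter, 36 mm high, with a 6 mm thin shaft stub on top (42 mm in all), about 75 g. Origin: centre of its underside, z up towards the shaft. May be absent.
- motor3: A brushless motor standing upright: a round metal can 28 mm in diameter, 36 mm high, with a 6 mm thin shaft stub on top (42 mm in all), about 75 g. Origin: centre of its underside, z up towards the shaft. May be absent.
- charger: Bystander: black charger brick, 60 by 100 by 36 mm. Origin: centre of its underside.
- cutters: Bystander: side cutters with blue handles, about 110 mm long, 12 mm high, lying flat. Origin: at the pivot.
- flux_tin: Bystander: flat round tin, 50 mm in diameter, 19 mm high. Origin: centre of its underside.
- screwdriver: Bystander: screwdriver 150 mm long, lying flat. Origin: under its middle.
Things that resemble listed ones, but are neither listed nor needed, are in the scene too. Leave any blue or green look-alike of the motor0 alone.

How it is judged:
On the way:
1. the lid is swung open past upright (value of joint lid above 1.6 rad), for 0.2 s.
At the end, for the whole second after the job is handed in: Lid closed (0.03 rad). Each pack: flat (0.2 rad), lengthwise (0.35 rad), its middle within 34 mm of the case's long centre line and 36 mm of the bay's middle along it, below the rim. Each motor: upright (0.15 rad) on a pocket floor, within 10 mm of its centre. All at rest (value of joint lid below 0.03 rad and x of thick_pack0 in the frame of case between -0.034 and 0.034 m and y of thick_pack0 in the frame of case between 0.028 and 0.1 m and z of thick_pack0 in the frame of case between 0 and 0.056 m and (angle between thick_pack0's own z axis and vertical below 0.2 rad or angle between thick_pack0's own z axis and vertical above 2.94 rad) and angle between the x axis of each of thick_pack0, thick_pack1, thin_pack0, thin_pack1 and the y axis of case, either way round below 0.35 rad and linear speed of each of thick_pack0, thick_pack1, thin_pack0, thin_pack1, motor0, motor1, motor2, motor3 below 0.03 m/s and x of thick_pack1 in the frame of case between -0.034 and 0.034 m and y of thick_pack1 in the frame of case between 0.028 and 0.1 m and z of thick_pack1 in the frame of case between 0 and 0.056 m and (angle between thick_pack1's own z axis and vertical below 0.2 rad or angle between thick_pack1's own z axis and vertical above 2.94 rad) and x of thin_pack0 in the frame of case between -0.034 and 0.034 m and y of thin_pack0 in the frame of case between 0.028 and 0.1 m and z of thin_pack0 in the frame of case between 0 and 0.056 m and (angle between thin_pack0's own z axis and vertical below 0.2 rad or angle between thin_pack0's own z axis and vertical above 2.94 rad) and x of thin_pack1 in the frame of case between -0.034 and 0.034 m and y of thin_pack1 in the frame of case between 0.028 and 0.1 m and z of thin_pack1 in the frame of case between 0 and 0.056 m and (angle between thin_pack1's own z axis and vertical below 0.2 rad or angle between thin_pack1's own z axis and vertical above 2.94 rad) and ((horizontal distance between motor0 and pocket0 below 0.01 m and z of motor0 in the frame of pocket0 below 0.005 m) or (horizontal distance between motor0 and pocket1 below 0.01 m and z of motor0 in the frame of pocket1 below 0.005 m) or (horizontal distance between motor0 and pocket2 below 0.01 m and z of motor0 in the frame of pocket2 below 0.005 m) or (horizontal distance between motor0 and pocket3 below 0.01 m and z of motor0 in the frame of pocket3 below 0.005 m)) and angle between each of motor0, motor1, motor2, motor3's own z axis and vertical below 0.15 rad and ((horizontal distance between motor1 and pocket0 below 0.01 m and z of motor1 in the frame of pocket0 below 0.005 m) or (horizontal distance between motor1 and pocket1 below 0.01 m and z of motor1 in the frame of pocket1 below 0.005 m) or (horizontal distance between motor1 and pocket2 below 0.01 m and z of motor1 in the frame of pocket2 below 0.005 m) or (horizontal distance between motor1 and pocket3 below 0.01 m and z of motor1 in the frame of pocket3 below 0.005 m)) and ((horizontal distance between motor2 and pocket0 below 0.01 m and z of motor2 in the frame of pocket0 below 0.005 m) or (horizontal distance between motor2 and pocket1 below 0.01 m and z of motor2 in the frame of pocket1 below 0.005 m) or (horizontal distance between motor2 and pocket2 below 0.01 m and z of motor2 in the frame of pocket2 below 0.005 m) or (horizontal distance between motor2 and pocket3 below 0.01 m and z of motor2 in the frame of pocket3 below 0.005 m)) and ((horizontal distance between motor3 and pocket0 below 0.01 m and z of motor3 in the frame of pocket0 below 0.005 m) or (horizontal distance between motor3 and pocket1 below 0.01 m and z of motor3 in the frame of pocket1 below 0.005 m) or (horizontal distance between motor3 and pocket2 below 0.01 m and z of motor3 in the frame of pocket2 below 0.005 m) or (horizontal distance between motor3 and pocket3 below 0.01 m and z of motor3 in the frame of pocket3 below 0.005 m))); the robot touches nothing.
It fails at once if the charger is pushed more than 3 cm from where it was (distance of charger from where it was at the start of the episode above 0.03 m).
It fails at once if the cutters is pushed more than 3 cm from where it was (distance of cutters from where it was at the start of the episode above 0.03 m).
It fails at once if the flux tin is pushed more than 3 cm from where it was (distance of flux_tin from where it was at the start of the episode above 0.03 m).
It fails at once if the screwdriver is pushed more than 3 cm from where it was (distance of screwdriver from where it was at the start of the episode above 0.03 m).
Of thick_pack0, thick_pack1, thin_pack0, thin_pack1 only 3 to 4 are there at a start; the rules pass over those that are not, and their reading is None.
Of motor0, motor1, motor2, motor3 only 2 to 4 are there at a start; the rules pass over those that are not, and their reading is None.
At some moment in a run one of thick_pack0, thick_pack1, thin_pack0, thin_pack1 may be knocked a few centimetres aside while the robot is not near it.
It also fails if it takes over 210 s, if anything falls off the work surface, if the arm or the gripper's body presses on something with over 40 N, if the wrist force passes 120 N, or if a joint passes its speed limit or range.

## Working session

There is one attempt and no reset: what is moved stays moved. The work goes in short steps, Python scripts to look and compute and a tool call to move; the robot and the scene stay as the last step left them, time stands still between calls to the robot, and variables do not carry over. Pictures are saved under pics/ and viewed, and the job is handed in when it is done.

Besides the shell and the picture viewer there is one more tool, called after "Emit:" by a JSON object that holds its "op" and its "data", one argument or row to a line. step_arm: Moves the arm, as the interface text tells. Its arguments: {"type":"object","properties":{"slide":{"type":"array","items":{"type":"array","items":{"type":"number"}}},"twist":{"type":"array","items":{"type":"number"}},"jaw":{"type":"number"},"force":{"type":"number"}},"required":["slide","twist"]}

```bash
ls; mkdir -p pics
python3 - <<'E'
from rig import robot
import cv2,numpy as np
o=robot.get_obs(); print(o); print(robot.finger_overhang)
for n in ("scene","top"):
    c=robot.camera(n); cv2.imwrite(f"pics/{n}0.png",c["color"]); np.savez(f"{n}0.npz",**c)
    print(n,c["camera_matrix"],c["origin"],c["orientation"])
E
```

```text
pics
{'time': 0.0, 'q': array([ 1.04150047e+00,  5.28452168e-01,  1.43391191e+00, -2.16214769e-05,
        1.18138751e+00, -1.78483690e-01]), 'joint_velocities': array([ 2.15023424e-03,  1.24002849e-03, -3.26707974e-05,  2.16802585e-03,
        1.22877522e-04,  8.03187356e-04]), 'joint_torque': array([ 9.03946457e-04, -4.40039062e+01, -1.76594514e+01,  6.33924454e-02,
        5.82376169e-02, -1.94509689e-04]), 'position': array([0.21439666, 0.58633076, 0.23857714]), 'tool_rot': array([ 1.74503853e-01,  9.84655899e-01, -1.01603532e-03, -3.64709632e-04]), 'ft_force': array([0.51645649, 0.10653165, 0.29378761]), 'moment': array([ 0.01442014,  0.01147809, -0.03265293]), 'grip_width': 0.08713094726581272}
0.017
scene [[519.14965109   0.         321.74580602]
 [  0.         519.14965109 199.17836785]
 [  0.           0.           1.        ]] [ 1.42221632 -1.09733474  0.93979919] [ 0.82811211  0.30002265 -0.15050905 -0.44895853]
top [[364.95985325   0.         324.64161864]
 [  0.         364.95985325 201.37177149]
 [  0.           0.           1.        ]] [ 0.41079158 -0.01752613  1.06615454] [ 0.71309388 -0.69532337  0.06739279 -0.05899774]
```

View pics/scene0.png

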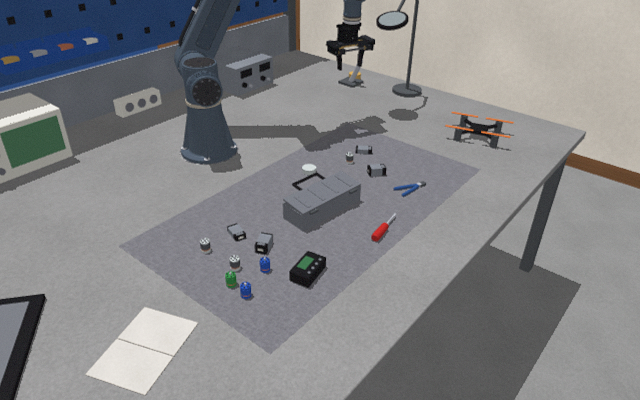

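View pics/top0.png

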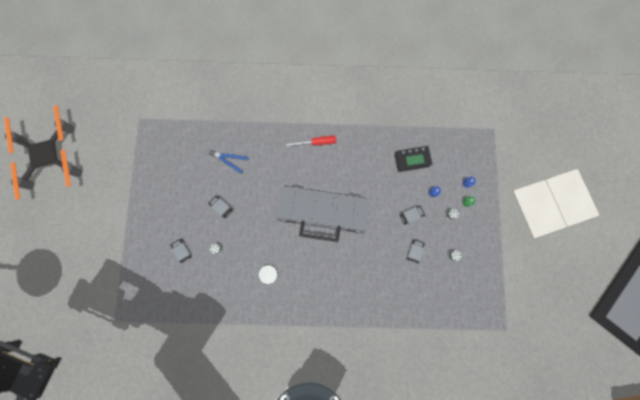

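The top view shows four packs at about (220,206), (181,250), (412,214) and (416,250). Three silver motors are at (215,248), (453,213) and (456,255). The blue and green look-alikes are at (435,191), (470,181) and (470,201), and the tin is at (268,274). I'll enlarge this and deproject the depth.

```bash
cat > h.py <<'E'
import numpy as np,cv2
from scipy.spatial.transform import Rotation as R
def grab(n,tag):
    from rig import robot
    c=robot.camera(n); cv2.imwrite(f"pics/{n}_{tag}.png",c["color"]); np.savez(f"{n}_{tag}.npz",**c); return c
def load(n,tag): return dict(np.load(f"{n}_{tag}.npz"))
def pts(c):
    K=c["camera_matrix"];h,w=c["depth"].shape
    u,v=np.meshgrid(np.arange(w),np.arange(h)); d=c["depth"]
    P=np.stack([(u-K[0,2])/K[0,0]*d,(v-K[1,2])/K[1,1]*d,d],-1)
    return R.from_quat(c["orientation"]).apply(P.reshape(-1,3)).reshape(h,w,3)+c["origin"]
def ray(c,u,v,z):
    K=c["camera_matrix"]; d=R.from_quat(c["orientation"]).apply([(u-K[0,2])/K[0,0],(v-K[1,2])/K[1,1],1])
    o=c["origin"]; return o+d*(z-o[2])/d[2]
def proj(c,p):
    K=c["camera_matrix"]; q=R.from_quat(c["orientation"]).inv().apply(np.array(p)-c["origin"])
    return K[0,0]*q[...,0]/q[...,2]+K[0,2],K[1,1]*q[...,1]/q[...,2]+K[1,2]
def crop(c,x0,y0,x1,y1,s,name):
    cv2.imwrite(name,cv2.resize(c["color"][y0:y1,x0:x1],None,fx=s,fy=s,interpolation=cv2.INTER_CUBIC))
E
mv(){ mv "$@"; }
python3 - <<'E'
from h import *
import os
for n in("scene","top"): os.rename(f"{n}0.npz",f"{n}_0.npz")
t=load("top","0");s=load("scene","0")
crop(t,150,125,500,300,2.28,"pics/topc0.png")
crop(s,180,130,440,310,3,"pics/scenec0.png")
P=pts(t)
print("bench z",[P[v,u,2].round(4) for u,v in((160,150),(250,300),(380,280),(480,300),(340,260))], (t["depth"]==0).sum())
m=((P[...,2]>0.008)&(P[...,2]<0.2)&(P[...,0]>0.2)&(P[...,0]<0.75)&(np.abs(P[...,1])<0.6)).astype(np.uint8)
n,l,st,ce=cv2.connectedComponentsWithStats(m)
for i in range(1,n):
    if st[i,4]<30: continue
    q=P[l==i]; top=np.percentile(q[:,2],90)
    tm=q[q[:,2]>top-0.006]
    print(i,ce[i].round(0),st[i,4],"zmax %.4f"%top,"topmean",tm.mean(0).round(4), cv2.minAreaRect((tm[:,:2]*1000).astype(np.float32)))
E
```

```text
bench z [np.float64(0.0023), np.float64(-0.0001), np.float64(-0.0017), np.float64(-0.0023), np.float64(1.0662)] 1010
1 [228. 159.] 212 zmax 0.0135 topmean [0.7237 0.2646 0.0108] ((729.9486694335938, 265.16162109375), (118.32087707519531, 52.74265670776367), 63.78805923461914)
2 [412. 161.] 567 zmax 0.0371 topmean [ 0.7282 -0.2838  0.0349] ((730.1363525390625, -287.8399658203125), (49.52560806274414, 100.91670989990234), 7.569844722747803)
3 [469. 181.] 96 zmax 0.0366 topmean [ 0.6702 -0.4521  0.0344] ((670.0194091796875, -452.3418273925781), (24.311073303222656, 25.08401107788086), 10.987682342529297)
4 [322. 211.] 3457 zmax 0.0748 topmean [ 0.5516 -0.019   0.0724] ((550.587158203125, -19.755157470703125), (251.24449157714844, 130.61083984375), 83.02751922607422)
5 [435. 191.] 90 zmax 0.0362 topmean [ 0.6385 -0.3489  0.0344] ((639.7103881835938, -349.2565612792969), (25.876113891601562, 24.544857025146484), 88.46426391601562)
6 [220. 207.] 279 zmax 0.0312 topmean [0.5769 0.2746 0.0292] ((577.5587768554688, 274.5187683105469), (61.15911102294922, 34.10725021362305), 47.83964157104492)
[... 616 characters left out ...]
6931152344, 35.046348571777344), 34.359378814697266)
11 [416. 251.] 271 zmax 0.0189 topmean [ 0.4641 -0.292   0.0169] ((463.95751953125, -292.0057373046875), (35.42015838623047, 62.17448043823242), 72.05095672607422)
12 [215. 249.] 97 zmax 0.0378 topmean [0.4554 0.2777 0.0354] ((455.61865234375, 277.5422058105469), (24.98981475830078, 24.94300079345703), 1.2264161109924316)
13 [454. 255.] 101 zmax 0.0367 topmean [ 0.4539 -0.3995  0.0347] ((454.2985534667969, -400.0390319824219), (25.447006225585938, 25.56949806213379), 29.3987979888916)
14 [267. 274.] 253 zmax 0.0206 topmean [0.3881 0.1279 0.0183] ((387.5859375, 128.12677001953125), (46.89320373535156, 48.300724029541016), 1.388175129890442)
```

View pics/topc0.png

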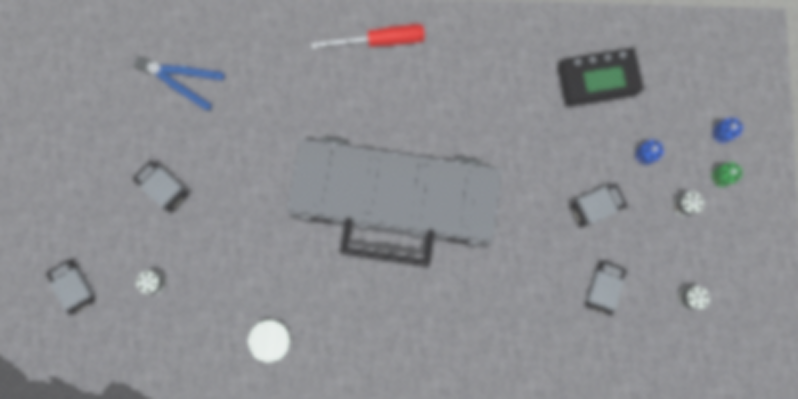

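View pics/scenec0.png

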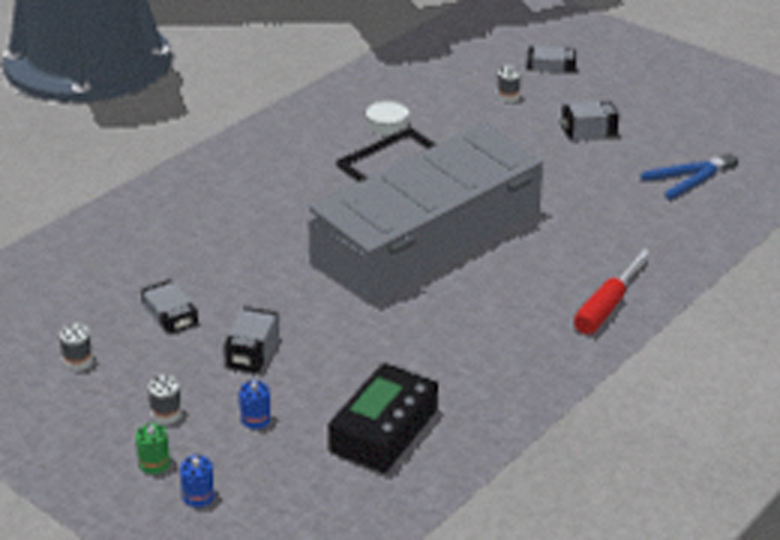

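The crops confirm it: three silver motors, with the blue and green ones as look-alikes, two thick packs (tops at about 30 mm) and two thin packs (about 18 mm). Next I'll measure the case, lid and handle.

Run:
```python
from h import *
for n in("top","scene"):
    c=load(n,"0"); P=pts(c)
    m=((P[...,2]>0.05)&(P[...,2]<0.12)&(P[...,0]>0.4)&(P[...,0]<0.7)&(np.abs(P[...,1]+0.02)<0.2)).astype(np.uint8)
    nn,l,st,ce=cv2.connectedComponentsWithStats(m); i=1+np.argmax(st[1:,4]); m=(l==i).astype(np.uint8)
    # lid: opening removes bar
    lid=cv2.morphologyEx(m,cv2.MORPH_OPEN,np.ones((13,13),np.uint8))
    q=P[lid>0]; A=np.c_[q[:,:2],np.ones(len(q))]
    for k in range(4):
        co=np.linalg.lstsq(A,q[:,2],rcond=None)[0]; r=q[:,2]-A@co; k2=np.abs(r)<0.004; q=q[k2];A=A[k2]
    rect=cv2.minAreaRect((q[:,:2]*1000).astype(np.float32))
    print(n,"plane",co.round(4),"z@",A.mean(0)@co,"rect",rect, cv2.boxPoints(rect).round(1).tolist())
    bar=(m>0)&(cv2.dilate(lid,np.ones((5,5)))==0)&(P[...,0]<0.53)
    b=P[bar]; print("bar n",len(b),b.mean(0), b.min(0),b.max(0), cv2.minAreaRect((b[:,:2]*1000).astype(np.float32)))
```

```text
top plane [-0.0937  0.0124  0.1236] z@ 0.06979761051334624 rect ((571.769287109375, -22.41876220703125), (252.1417999267578, 96.66911315917969), 82.2254409790039) [[506.79998779296875, -140.8000030517578], [602.5999755859375, -153.89999389648438], [636.7000122070312, 96.0], [540.9000244140625, 109.0]]
bar n 207 [ 0.49535195 -0.01249009  0.07734803] [ 0.48157105 -0.06861347  0.07067963] [0.52327789 0.04068847 0.08300232] ((501.18585205078125, -13.54043197631836), (109.70103454589844, 31.41815185546875), 81.90816497802734)
scene plane [-0.0978  0.0077  0.1255] z@ 0.06904665078010885 rect ((576.9937744140625, -15.21295166015625), (226.95094299316406, 101.94158172607422), 80.20120239257812) [[507.5, -118.4000015258789], [607.9000244140625, -135.6999969482422], [646.5, 87.9000015258789], [546.0999755859375, 105.30000305175781]]
bar n 169 [ 0.50607143 -0.05204976  0.0729058 ] [ 0.4824739  -0.1504103   0.05215986] [0.52997675 0.03987691 0.0823619 ] ((506.19415283203125, -55.270240783691406), (47.40713882446289, 190.3190460205078), 0.07600037008523941)
```

```bash
cat > plan.py <<'E'
import sys,numpy as np
from rig import robot
from scipy.spatial.transform import Rotation as R
def cur():
    o=robot.get_obs(); M=R.from_quat(o["tool_rot"]).as_matrix()
    return o,np.array(o["position"])*1000,np.degrees(np.arctan2(M[1,1],M[0,1])),M
def plan(*targets):
    "targets: (x,y,z mm, yaw deg of tool y or None)"
    o,p,yaw,M=cur()
    print("t %.2f p %s yaw %.2f q1 %.1f q6 %.1f F %s grip %.1f tiltz %s"%(o["time"],p.round(1),yaw,*np.degrees(o["q"][[0,5]]),np.round(o["ft_force"],1),o["grip_width"]*1000,M[:2,2].round(3)))
    for x,y,z,a in targets:
        tw=0 if a is None else -((a-yaw+180)%360-180)
        yaw-=tw; c,s=np.cos(np.radians(yaw)),np.sin(np.radians(yaw))
        d=np.array([x,y,z])-p; p=np.array([x,y,z],float)
        # tool y=(c,s,0), tool z=(0,0,-1), tool x = y x z = (-s,c)
        v=np.array([-s*d[0]+c*d[1],c*d[0]+s*d[1],-d[2]])
        n=int(np.ceil(np.abs(v).max()/35)) or 1
        print("twist %.2f slide %s | %d rows of %s"%(tw,v.round(1),n,(v/n).round(1)))
E
python3 - <<'E'
from plan import *
plan((491,-11.5,200,-7.77),(491,-11.5,75,None))
E
```

```text
t 0.10 p [214.4 586.4 238.7] yaw 69.90 q1 59.7 q6 -10.2 F [ 0.1 -0.2 -0.6] grip 87.2 tiltz [-0.001 -0.002]
twist 77.67 slide [-555.   354.9   38.7] | 16 rows of [-34.7  22.2   2.4]
twist 0.00 slide [  0.   0. 125.] | 4 rows of [ 0.   0.  31.2]
```

Emit:
{"op": "step_arm", "data": {
  "slide": [
    [0, 0, 0],
    [0, 0, 0],
    [0, 0, 0],
    [0, 0, 0],
    [0, 0, 0],
    [0, 0, 0],
    [0, 0, 0],
    [0, 0, 0],
    [0, 0, 0],
    [0, 0, 0],
    [0, 0, 0],
    [0, 0, 0]
  ],
  "twist": [7, 7, 7, 7, 7, 7, 7, 7, 7, 7, 7, 0.7],
  "jaw": 26,
  "force": 20
}}

```text
time: 1.1
position: [0.2146, 0.5866, 0.239]
tool_rot: [0.754, 0.656, -0.001, 0.0]
ft_force: [0.6, -0.2, 0.6]
grip_width: 0.0269
```

Emit:
{"op": "step_arm", "data": {
  "slide": [
    [-30.8, 19.7, 2.2],
    [-30.8, 19.7, 2.2],
    [-30.8, 19.7, 2.2],
    [-30.8, 19.7, 2.2],
    [-30.8, 19.7, 2.2],
    [-30.8, 19.7, 2.2],
    [-30.8, 19.7, 2.2],
    [-30.8, 19.7, 2.2],
    [-30.8, 19.7, 2.2],
    [-30.8, 19.7, 2.2],
    [-30.8, 19.7, 2.2],
    [-30.8, 19.7, 2.2],
    [-30.8, 19.7, 2.2],
    [-30.8, 19.7, 2.2],
    [-30.8, 19.7, 2.2],
    [-30.8, 19.7, 2.2],
    [-30.8, 19.7, 2.2],
    [-31, 19.8, 2],
    [0, 0, 0],
    [0, 0, 0]
  ],
  "twist": [0, 0, 0, 0, 0, 0, 0, 0, 0, 0, 0, 0, 0, 0, 0, 0, 0, 0, 0, 0]
}}

```text
time: 2.77
position: [0.4917, -0.0125, 0.1998]
tool_rot: [0.754, 0.657, 0.0, -0.0]
ft_force: [-0.7, 0.5, -0.2]
grip_width: 0.026
```

Run:
```python
from plan import *
from h import *
plan((491,-11.5,120,-7.77),(491,-11.5,75,None))
c=grab("scene","1");crop(c,270,110,400,240,5,"pics/s1.png")
```

```text
t 2.77 p [491.7 -12.5 199.8] yaw -7.90 q1 -14.5 q6 -6.6 F [-0.7  0.5 -0.2] grip 26.0 tiltz [0. 0.]
twist -0.13 slide [ 0.9 -0.8 79.8] | 3 rows of [ 0.3 -0.3 26.6]
twist 0.00 slide [ 0.  0. 45.] | 2 rows of [ 0.   0.  22.5]
```

View pics/s1.png

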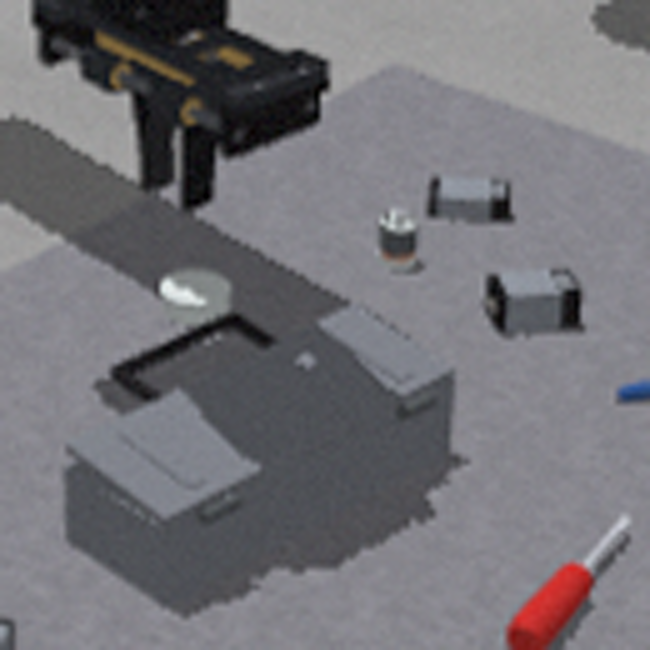

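The image shows the two fingers above the handle bar's middle, one on each side. Now I'll descend over the bar.

Emit:
{"op": "step_arm", "data": {
  "slide": [
    [0.2, -0.2, 25],
    [0.2, -0.2, 25],
    [0.2, -0.2, 25],
    [0.2, -0.2, 25],
    [0, 0, 24],
    [0, 0, 0],
    [0, 0, 0],
    [0, 0, 0]
  ],
  "twist": [0, 0, 0, 0, 0, 0, 0, 0]
}}

```text
time: 3.48
position: [0.4903, -0.0089, 0.0771]
tool_rot: [0.753, 0.658, 0.0, 0.0]
ft_force: [-0.5, 0.0, -0.4]
grip_width: 0.0259
```

Emit:
{"op": "step_arm", "data": {
  "slide": [
    [0, 0, 0],
    [0, 0, 0],
    [0, 0, 0],
    [0, 0, 0],
    [0, 0, 0],
    [0, 0, 0]
  ],
  "twist": [0, 0, 0, 0, 0, 0],
  "jaw": 4,
  "force": 6
}}

```text
time: 3.98
position: [0.4925, -0.0102, 0.0769]
tool_rot: [0.754, 0.657, 0.002, 0.002]
ft_force: [5.6, 2.3, 0.1]
grip_width: 0.0097
```

Run:
```python
from plan import *
from h import *
plan((491,-11.5,120,-7.77))
c=grab("scene","2");crop(c,270,110,400,240,5,"pics/s2.png")
```

```text
t 3.98 p [492.5 -10.2  76.9] yaw -7.82 q1 -14.2 q6 -6.4 F [5.6 2.3 0.1] grip 9.7 tiltz [ 0.005 -0.001]
twist -0.05 slide [ -1.5  -1.3 -43.1] | 2 rows of [ -0.8  -0.6 -21.6]
```

View pics/s2.png

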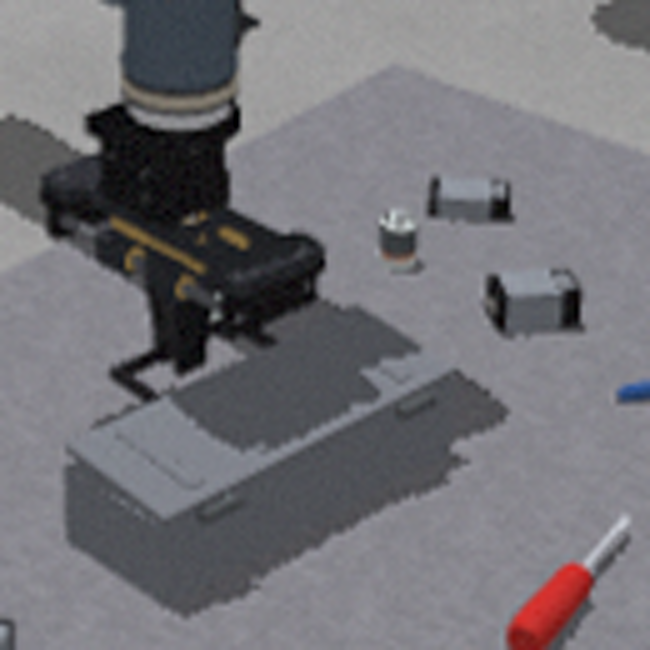

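Gripped at 9.7 mm, which is the 10 mm bar. Next I'll compute the swing arc.

Run:
```python
import numpy as np
f=np.linspace(.126,2.27,41);r=130.06
y=-r*np.cos(f);z=-r*np.sin(f)
y=np.round(y-y[0],1);z=np.round(z-z[0],1)
a=[[0,round(float(b),1),round(float(c),1)] for b,c in zip(np.diff(y),np.diff(z))]
print(a[:20]);print(a[20:])
```

```text
[[0, 1.1, -6.9], [0, 1.4, -6.8], [0, 1.8, -6.7], [0, 2.1, -6.7], [0, 2.5, -6.5], [0, 2.9, -6.3], [0, 3.2, -6.2], [0, 3.5, -6.1], [0, 3.8, -5.8], [0, 4.1, -5.6], [0, 4.5, -5.4], [0, 4.7, -5.1], [0, 5.0, -4.9], [0, 5.2, -4.6], [0, 5.5, -4.3], [0, 5.7, -4.0], [0, 5.9, -3.7], [0, 6.1, -3.4], [0, 6.2, -3.1], [0, 6.5, -2.7]]
[[0, 6.5, -2.3], [0, 6.7, -2.1], [0, 6.8, -1.6], [0, 6.8, -1.3], [0, 6.9, -0.9], [0, 7.0, -0.5], [0, 6.9, -0.2], [0, 7.0, 0.2], [0, 7.0, 0.6], [0, 6.9, 0.9], [0, 6.8, 1.3], [0, 6.8, 1.7], [0, 6.6, 2.1], [0, 6.6, 2.3], [0, 6.4, 2.8], [0, 6.2, 3.1], [0, 6.1, 3.4], [0, 5.9, 3.7], [0, 5.7, 4.1], [0, 5.4, 4.3]]
```

Emit:
{"op": "step_arm", "data": {
  "slide": [
    [0, 2.1, -6.9],
    [0, 2.4, -6.8],
    [0, 1.8, -6.7],
    [0, 2.1, -6.7],
    [0, 2.5, -6.5],
    [0, 2.9, -6.3],
    [0, 3.2, -6.2],
    [0, 3.5, -6.1],
    [0, 3.8, -5.8],
    [0, 4.1, -5.6],
    [0, 4.5, -5.4],
    [0, 4.7, -5.1],
    [0, 5.0, -4.9],
    [0, 5.2, -4.6],
    [0, 5.5, -4.3],
    [0, 5.7, -4.0],
    [0, 5.9, -3.7],
    [0, 6.1, -3.4],
    [0, 6.2, -3.1],
    [0, 6.5, -2.7]
  ],
  "twist": [0, 0, 0, 0, 0, 0, 0, 0, 0, 0, 0, 0, 0, 0, 0, 0, 0, 0, 0, 0],
  "force": 12
}}

```text
time: 5.7
position: [0.5719, -0.0201, 0.1825]
tool_rot: [0.753, 0.657, -0.001, -0.002]
ft_force: [-4.9, 3.9, 7.7]
grip_width: 0.0093
```

Run:
```python
from plan import *
from h import *
plan((491,-11.5,120,-7.77))
c=grab("scene","3");crop(c,270,80,400,240,4,"pics/s3.png")
```

```text
t 5.70 p [571.9 -20.1 182.5] yaw -7.79 q1 -13.2 q6 -5.5 F [-4.9  3.9  7.7] grip 9.3 tiltz [-0.003  0.002]
twist -0.02 slide [ -2.4 -81.3  62.5] | 3 rows of [ -0.8 -27.1  20.8]
```

View pics/s3.png

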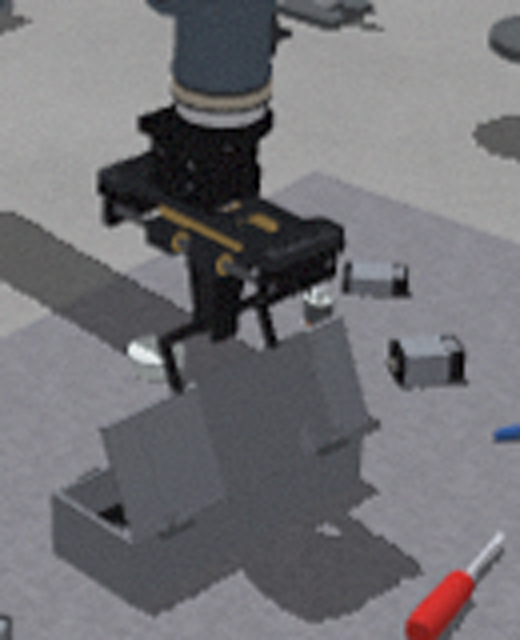

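The lid is about 65° up and the bar is still held. I'll carry on with the arc.

Emit:
{"op": "step_arm", "data": {
  "slide": [
    [0, 6.5, -2.3],
    [0, 6.7, -2.1],
    [0, 6.8, -1.6],
    [0, 6.8, -1.3],
    [0, 6.9, -0.9],
    [0, 7.0, -0.5],
    [0, 6.9, -0.2],
    [0, 7.0, 0.2],
    [0, 7.0, 0.6],
    [0, 6.9, 0.9],
    [0, 6.8, 1.3],
    [0, 6.8, 1.7],
    [0, 6.6, 2.1],
    [0, 6.6, 2.3],
    [0, 6.4, 2.8],
    [0, 6.2, 3.1],
    [0, 6.1, 3.4],
    [0, 5.9, 3.7],
    [0, 5.7, 4.1],
    [0, 5.4, 4.3]
  ],
  "twist": [0, 0, 0, 0, 0, 0, 0, 0, 0, 0, 0, 0, 0, 0, 0, 0, 0, 0, 0, 0]
}}

```text
time: 7.42
position: [0.7035, -0.0389, 0.1588]
tool_rot: [0.754, 0.657, 0.0, -0.0]
ft_force: [-0.2, 5.2, 0.5]
grip_width: 0.0095
```

Emit:
{"op": "step_arm", "data": {
  "slide": [
    [0, 4, 4],
    [0, 0, 0],
    [0, 0, 0]
  ],
  "twist": [0, 0, 0]
}}

```text
time: 7.67
position: [0.7079, -0.0396, 0.1546]
tool_rot: [0.754, 0.657, 0.001, 0.001]
ft_force: [1.4, 4.4, 0.3]
grip_width: 0.0096
```

Run:
```python
from plan import *
from h import *
plan((491,-11.5,120,-7.77))
c=grab("scene","4");crop(c,270,80,400,240,4,"pics/s4.png")
```

```text
t 7.67 p [707.9 -39.6 154.6] yaw -7.80 q1 -12.2 q6 -4.4 F [1.4 4.4 0.3] grip 9.6 tiltz [ 0.002 -0.   ]
twist -0.03 slide [  -1.5 -218.7   34.6] | 7 rows of [ -0.2 -31.2   4.9]
```

View pics/s4.png

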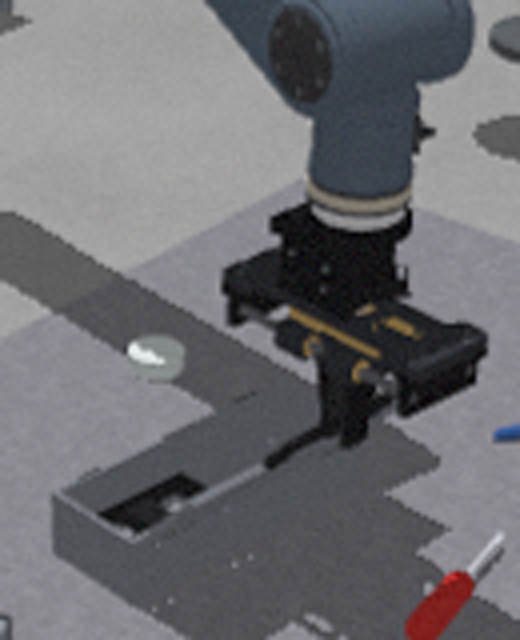

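The lid leans back at about 2.3 rad. I'll release the bar, rise and move toward the right-hand motor for a clear look.

Emit:
{"op": "step_arm", "data": {
  "slide": [
    [0, 0, 0],
    [0, 0, 0],
    [0, 0, -20],
    [0, 0, -40],
    [0, 0, -40],
    [0, 0, 0],
    [0, 0, 0]
  ],
  "twist": [0, 0, 0, 0, 0, 0, 0],
  "jaw": 28
}}

```text
time: 8.3
position: [0.7087, -0.0414, 0.2596]
tool_rot: [0.754, 0.657, 0.002, 0.004]
ft_force: [-0.1, 0.0, -0.4]
grip_width: 0.028
```

Run:
```python
from plan import *
plan((454,-400,160,-97.8))
```

```text
t 8.30 p [708.7 -41.4 259.6] yaw -7.84 q1 -12.3 q6 -4.4 F [-0.1  0.  -0.4] grip 28.0 tiltz [ 0.008 -0.004]
twist 89.96 slide [-203.7  389.9   99.6] | 12 rows of [-17.   32.5   8.3]
```

Emit:
{"op": "step_arm", "data": {
  "slide": [
    [0, 0, 0],
    [0, 0, 0],
    [0, 0, 0],
    [0, 0, 0],
    [0, 0, 0],
    [0, 0, 0],
    [0, 0, 0],
    [0, 0, 0],
    [0, 0, 0],
    [0, 0, 0],
    [0, 0, 0],
    [0, 0, 0],
    [0, 0, 0]
  ],
  "twist": [7, 7, 7, 7, 7, 7, 7, 7, 7, 7, 7, 7, 6],
  "jaw": 46
}}

```text
time: 9.38
position: [0.7056, -0.0405, 0.2532]
tool_rot: [0.997, -0.071, -0.002, 0.001]
ft_force: [0.1, -0.4, 0.5]
grip_width: 0.0462
```

Emit:
{"op": "step_arm", "data": {
  "slide": [
    [-17, 32.5, 8.3],
    [-17, 32.5, 8.3],
    [-17, 32.5, 8.3],
    [-17, 32.5, 8.3],
    [-17, 32.5, 8.3],
    [-17, 32.5, 8.3],
    [-17, 32.5, 8.3],
    [-17, 32.5, 8.3],
    [-17, 32.5, 8.3],
    [-17, 32.5, 8.3],
    [-17, 32.5, 8.3],
    [-17, 32.5, 8.3],
    [0, 0, 0],
    [0, 0, 0]
  ],
  "twist": [0, 0, 0, 0, 0, 0, 0, 0, 0, 0, 0, 0, 0, 0]
}}

```text
time: 10.55
position: [0.449, -0.3995, 0.1538]
tool_rot: [0.998, -0.07, -0.002, -0.001]
ft_force: [0.2, 1.1, 0.1]
grip_width: 0.0462
```

Run:
```python
from plan import *
from h import *
plan((454,-400,36,-97.8))
c=grab("scene","5");crop(c,180,130,440,310,3,"pics/s5.png")
c=grab("top","5");crop(c,250,130,450,280,4,"pics/t5.png")
```

```text
t 10.55 p [ 449.  -399.5  153.8] yaw -98.05 q1 -52.3 q6 45.8 F [0.2 1.1 0.1] grip 46.2 tiltz [-0.003  0.002]
twist -0.25 slide [  5.   -0.2 117.8] | 4 rows of [ 1.3 -0.  29.5]
```

View pics/s5.png

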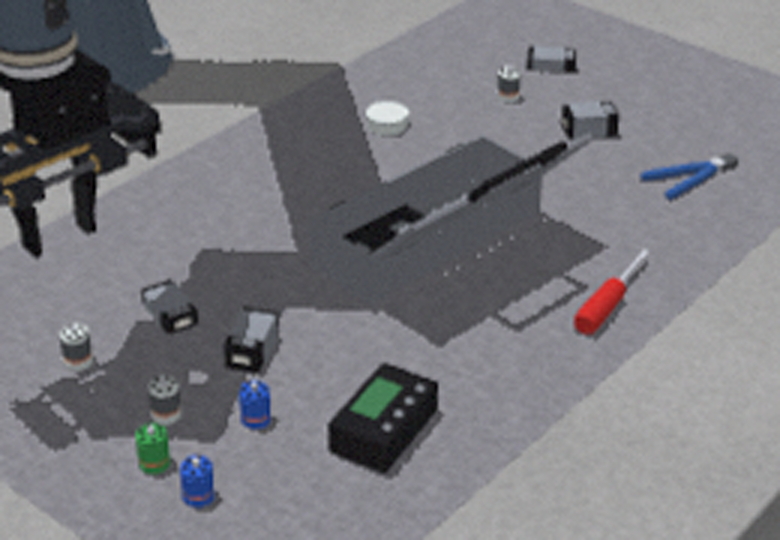

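View pics/t5.png

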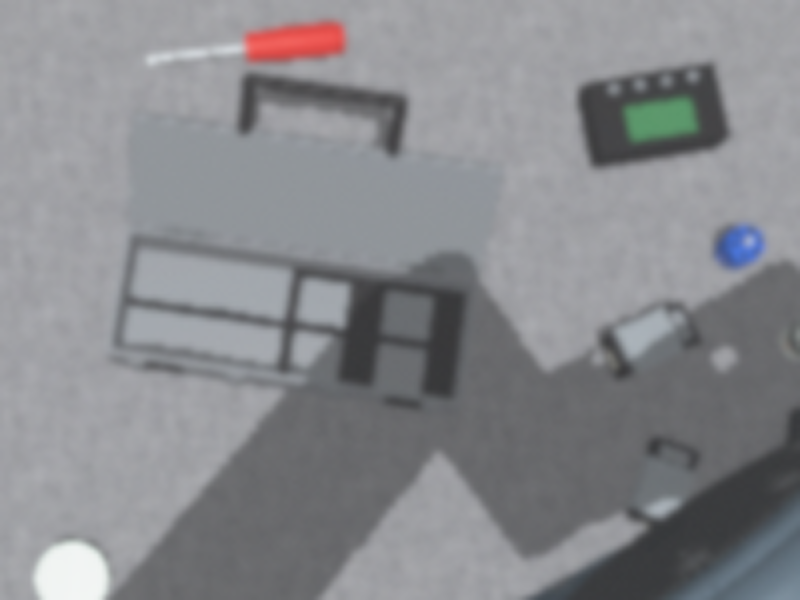

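```bash
cat > casefit.py <<'E'
from h import *
def incase(P,ox=.574,oy=-.023,a=-7.77):
    a=np.radians(a);d=P[...,:2]-[ox,oy];return np.stack([d[...,0]*np.cos(a)+d[...,1]*np.sin(a),-d[...,0]*np.sin(a)+d[...,1]*np.cos(a),P[...,2]],-1)*1000
if __name__=="__main__":
    c=load("top","5");P=pts(c);Q=incase(P)
    m=(Q[...,2]>50)&(Q[...,2]<64)&(np.abs(Q[...,1])<150)&(Q[...,0]>-70)&(Q[...,0]<55)
    q=Q[m]
    for lo in range(-120,121,30):   # handle-side wall
        k=q[(np.abs(q[:,1]-lo)<15)&(q[:,0]<-25)]; h=q[(np.abs(q[:,1]-lo)<15)&(q[:,0]>25)]
        print(lo,"xwall-",len(k),k[:,0].mean().round(1) if len(k) else None,"xwall+",len(h),h[:,0].mean().round(1) if len(h) else None)
    for lo in (-25,-10,5,20):
        k=q[(np.abs(q[:,0]-lo)<8)&(q[:,1]<-90)]; h=q[(np.abs(q[:,0]-lo)<8)&(q[:,1]>90)]
        print(lo,"y-",len(k),k[:,1].mean() if len(k) else None,"y+",len(h),h[:,1].mean() if len(h) else None)
    k=Q[(np.abs(Q[...,0])<38)&(np.abs(Q[...,1])<118)]
    for y in range(-115,118,6):
        s=k[np.abs(k[:,1]-y)<3]; s0=s[s[:,0]<-8];s1=s[s[:,0]>8]; print(y,np.median(s0[:,2]).round(0),np.median(s1[:,2]).round(0),end=" | ")
E
python3 casefit.py
```

```text
-120 xwall- 21 -40.1 xwall+ 37 44.0
-90 xwall- 30 -45.8 xwall+ 46 47.0
-60 xwall- 20 -44.8 xwall+ 48 47.1
-30 xwall- 16 -44.7 xwall+ 46 46.7
0 xwall- 20 -45.1 xwall+ 42 46.2
30 xwall- 18 -45.5 xwall+ 50 46.0
60 xwall- 22 -46.2 xwall+ 42 45.5
90 xwall- 30 -47.9 xwall+ 51 45.1
120 xwall- 25 -40.0 xwall+ 40 43.0
-25 y- 9 -123.8700728015523 y+ 11 123.61694169329895
-10 y- 10 -123.40132162618063 y+ 10 123.75003668446993
5 y- 10 -123.19664296856085 y+ 11 124.06984953354707
20 y- 9 -123.19424872232018 y+ 9 124.44218584550087
-115 19.0 19.0 | -109 19.0 18.0 | -103 19.0 19.0 | -97 4.0 4.0 | -91 3.0 3.0 | -85 3.0 3.0 | -79 2.0 3.0 | -73 3.0 3.0 | -67 3.0 3.0 | -61 19.0 20.0 | -55 19.0 19.0 | -49 19.0 18.0 | -43 19.0 18.0 | -37 6.0 8.0 | -31 3.0 3.0 | -25 3.0 3.0 | -19 3.0 3.0 | -13 2.0 3.0 | -7 3.0 3.0 | -1 18.0 18.0 | 5 18.0 18.0 | 11 2.0 3.0 | 17 4.0 3.0 | 23 3.0 3.0 | 29 3.0 4.0 | 35 4.0 3.0 | 41 2.0 3.0 | 47 2.0 4.0 | 53 3.0 3.0 | 59 3.0 3.0 | 65 3.0 4.0 | 71 3.0 3.0 | 77 4.0 3.0 | 83 3.0 4.0 | 89 3.0 3.0 | 95 3.0 3.0 | 101 3.0 2.0 | 107 3.0 4.0 | 113 3.0 3.0 |
```

Run:
```python
from casefit import *
c=load("top","5");P=pts(c);Q=incase(P,.5733,-.0228,-7.1)
for a,b,lo,hi in((12,116,9,18),(-96,-68,12,25),(-34,-6,12,25)):
    for ch in range(a,b,26 if b-a>50 else 28):
        k=Q[(Q[...,1]>ch)&(Q[...,1]<ch+26)&(np.abs(Q[...,0])<12)&(Q[...,2]>lo)&(Q[...,2]<hi)]
        print(ch,len(k),k.mean(0).round(1))
m=(Q[...,2]>52)&(Q[...,2]<62)
for x0,x1 in((-60,-30),(30,60)):
    for y in(-90,-60,-30,0,30,60,90):
        k=Q[m&(np.abs(Q[...,1]-y)<15)&(Q[...,0]>x0)&(Q[...,0]<x1)];print(y,k[:,0].mean().round(1),np.percentile(k[:,0],[5,95]).round(1))
```

```text
12 15 [-0.6 25.8 13.8]
38 13 [-0.8 51.5 13.6]
64 14 [-0.4 76.3 13.6]
90 16 [ -1.  102.1  13.8]
-96 17 [ -0.6 -83.1  18.1]
-34 17 [ -0.7 -21.3  17.7]
-90 -46.1 [-49.9 -42.9]
-60 -44.9 [-47.4 -42.5]
-30 -44.3 [-46.1 -42.4]
0 -44.2 [-46.2 -42.3]
30 -44.3 [-46.2 -42.6]
60 -44.8 [-47.2 -42.2]
90 -46.0 [-50.  -42.6]
-90 46.5 [41.9 52.5]
-60 45.5 [41.2 50.1]
-30 46.3 [42.1 50.9]
0 45.7 [41.9 50. ]
30 46.1 [41.5 51.7]
60 46.0 [41.9 51.3]
90 46.5 [41.9 51.1]
```

Case origin is about (572.7, -22.7) mm with a yaw of -7.1°. The rib, walls and pockets all check out to about 1 mm. Now I'll pick the right-hand near motor.

```bash
cat > det.py <<'E'
from h import *
import sys
CO=np.array([572.7,-22.7]);CA=np.radians(-7.1)
def cw(x,y): c,s=np.cos(CA),np.sin(CA); return CO+[x*c-y*s,x*s+y*c]
def tocase(x,y): c,s=np.cos(CA),np.sin(CA); d=np.array([x,y])-CO; return np.array([d[0]*c+d[1]*s,-d[0]*s+d[1]*c])
def det(tag,n="top"):
    t=load(n,tag);P=pts(t)
    m=((P[...,2]>0.008)&(P[...,2]<0.05)&(P[...,0]>0.3)&(P[...,0]<0.75)&(np.abs(P[...,1])<0.55)).astype(np.uint8)
    k,l,st,ce=cv2.connectedComponentsWithStats(m)
    for i in range(1,k):
        if not 50<st[i,4]<700: continue
        q=P[l==i]; top=np.percentile(q[:,2],90); tm=q[q[:,2]>top-0.006]
        (cx,cy),(w,h),a=cv2.minAreaRect((tm[:,:2]*1000).astype(np.float32))
        yaw=a if w>h else a+90
        bgr=t["color"][l==i].mean(0).astype(int)
        print("px",ce[i].round(0),"n",st[i,4],"z %.1f"%(top*1000),"c (%.1f,%.1f)"%(cx,cy),"mean",(tm[:,:2].mean(0)*1000).round(1),"sz %.0fx%.0f"%(max(w,h),min(w,h)),"long yaw %.1f"%((yaw+90)%180-90),bgr)
E
python3 - <<'E'
from plan import *
from det import det
det("5")
plan((454,-400,100,-97.1),(454,-400,36,None))
E
```

```text
px [227. 158.] n 214 z 13.1 c (733.0,263.5) mean [724.9 266.5] sz 117x52 long yaw 59.8 [175 134 111]
px [412. 161.] n 563 z 36.8 c (732.3,-288.2) mean [ 728.3 -284.2] sz 100x51 long yaw -80.1 [82 93 77]
px [469. 181.] n 96 z 36.2 c (671.0,-452.2) mean [ 670.3 -452.1] sz 25x25 long yaw 40.6 [179 113  89]
px [435. 191.] n 90 z 37.1 c (639.2,-350.1) mean [ 638.8 -349.5] sz 24x24 long yaw -87.2 [183 114  88]
px [220. 207.] n 278 z 31.7 c (576.9,274.4) mean [576.8 274. ] sz 61x34 long yaw 49.5 [153 148 143]
px [469. 201.] n 99 z 37.2 c (612.9,-448.8) mean [ 612.2 -448.3] sz 24x24 long yaw -85.0 [105 153  94]
px [412. 215.] n 273 z 30.8 c (567.5,-282.0) mean [ 567.3 -281.9] sz 62x34 long yaw -64.4 [131 127 122]
px [452. 214.] n 97 z 37.0 c (572.2,-398.1) mean [ 572.1 -397.2] sz 26x24 long yaw -49.0 [124 125 121]
px [319. 226.] n 89 z 46.8 c (526.6,-15.6) mean [526.6 -20.8] sz 119x3 long yaw 83.0 [122 118 116]
px [180. 251.] n 293 z 19.7 c (448.4,380.0) mean [448.2 379.6] sz 62x36 long yaw 32.7 [157 152 146]
px [415. 250.] n 243 z 18.9 c (464.3,-292.1) mean [ 467.2 -291.5] sz 62x35 long yaw -18.3 [113 109 105]
px [215. 249.] n 94 z 37.5 c (457.0,277.6) mean [456.6 277.7] sz 26x22 long yaw -88.9 [195 198 191]
px [267. 274.] n 253 z 20.6 c (387.6,128.0) mean [388. 128.] sz 49x47 long yaw -88.6 [238 240 237]
t 10.65 p [ 451.1 -397.5  154.8] yaw -97.83 q1 -52.0 q6 45.8 F [-0.6  0.1  0.5] grip 46.1 tiltz [-0.002  0.002]
twist -0.73 slide [ 3.2  2.1 54.8] | 2 rows of [ 1.6  1.1 27.4]
twist 0.00 slide [ 0. -0. 64.] | 2 rows of [ 0. -0. 32.]
```

Emit:
{"op": "step_arm", "data": {
  "slide": [
    [1.6, 1, 27],
    [1.6, 1, 28],
    [0, 0, 0],
    [0, 0, 0],
    [0, 0, 0],
    [0, 0, 0]
  ],
  "twist": [-0.7, 0, 0, 0, 0, 0]
}}

```text
time: 11.15
position: [0.4559, -0.4008, 0.1024]
tool_rot: [0.998, -0.061, 0.001, 0.001]
ft_force: [0.1, 0.6, 0.1]
grip_width: 0.0458
```

Run:
```python
from plan import *
plan((454,-400,36,-97.1))
plan((454,-400,36,-97.1))
```

```text
t 11.15 p [ 455.9 -400.8  102.4] yaw -97.03 q1 -51.9 q6 45.2 F [0.1 0.6 0.1] grip 45.8 tiltz [ 0.002 -0.002]
twist 0.07 slide [-2.  -0.5 66.4] | 2 rows of [-1.  -0.3 33.2]
t 11.15 p [ 455.9 -400.8  102.4] yaw -97.03 q1 -51.9 q6 45.2 F [0.1 0.6 0.1] grip 45.8 tiltz [ 0.002 -0.002]
twist 0.07 slide [-2.  -0.5 66.4] | 2 rows of [-1.  -0.3 33.2]
```

Emit:
{"op": "step_arm", "data": {
  "slide": [
    [-1, 0, 26],
    [0, 0, 26],
    [0, 0, 13],
    [0, 0, 0],
    [0, 0, 0]
  ],
  "twist": [0, 0, 0, 0, 0]
}}

```text
time: 11.57
position: [0.454, -0.4005, 0.0362]
tool_rot: [0.998, -0.062, 0.0, 0.0]
ft_force: [0.2, -0.7, -1.1]
grip_width: 0.0463
```

Emit:
{"op": "step_arm", "data": {
  "slide": [
    [0, 0, 0],
    [0, 0, 0],
    [0, 0, 0],
    [0, 0, 0],
    [0, 0, 0],
    [0, 0, 0]
  ],
  "twist": [0, 0, 0, 0, 0, 0],
  "jaw": 18,
  "force": 20
}}

```text
time: 12.07
position: [0.4543, -0.4011, 0.0368]
tool_rot: [0.998, -0.062, 0.001, 0.001]
ft_force: [-0.8, 0.3, 6.5]
grip_width: 0.0276
```

Emit:
{"op": "step_arm", "data": {
  "slide": [
    [0, 0, -20],
    [0, 0, -40],
    [0, 0, -40],
    [0, 0, -30],
    [0, 0, 0],
    [0, 0, 0]
  ],
  "twist": [0, 0, 0, 0, 0, 0]
}}

```text
time: 12.57
position: [0.4545, -0.4013, 0.1678]
tool_rot: [0.998, -0.062, 0.001, 0.002]
ft_force: [-0.7, 0.6, -2.1]
grip_width: 0.0271
```

Run:
```python
from plan import *
from det import *
x,y=cw(20,-82)
plan((x,y,160,-97.1),(x,y,70,None),(x,y,40,None))
c=grab("scene","6");crop(c,160,100,300,240,4.2,"pics/s6.png")
```

```text
t 12.57 p [ 454.5 -401.3  167.8] yaw -97.09 q1 -52.0 q6 45.1 F [-0.7  0.6 -2.1] grip 27.1 tiltz [ 0.003 -0.004]
twist 0.01 slide [  90.5 -308.3    7.8] | 9 rows of [ 10.1 -34.3   0.9]
twist 0.00 slide [ 0. -0. 90.] | 3 rows of [ 0. -0. 30.]
twist 0.00 slide [ 0. -0. 30.] | 1 rows of [ 0. -0. 30.]
```

View pics/s6.png

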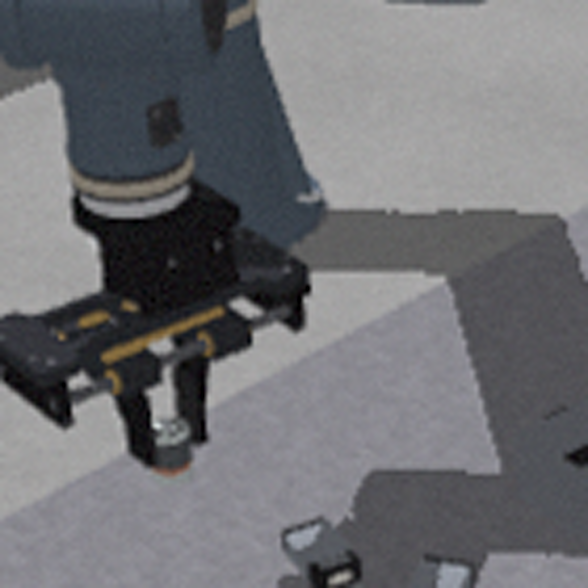

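Emit:
{"op": "step_arm", "data": {
  "slide": [
    [9, -30.8, 0.8],
    [9, -30.8, 0.8],
    [9, -30.8, 0.8],
    [9, -30.8, 0.8],
    [9, -30.8, 0.8],
    [9, -30.8, 0.8],
    [9, -30.8, 0.8],
    [9, -30.8, 0.8],
    [9, -30.8, 0.8],
    [9, -30.8, 0.8],
    [0, 0, 0],
    [0, 0, 0],
    [0, 0, 0]
  ],
  "twist": [0, 0, 0, 0, 0, 0, 0, 0, 0, 0, 0, 0, 0]
}}

```text
time: 13.7
position: [0.5799, -0.1057, 0.1559]
tool_rot: [0.998, -0.062, -0.002, -0.0]
ft_force: [-0.6, -0.8, -1.2]
grip_width: 0.0274
```

Run:
```python
from plan import *
from det import *
x,y=cw(20,-82)
plan((x,y,75,-97.1),(x,y,41,None))
c=grab("scene","7");crop(c,240,110,400,270,4,"pics/s7.png")
```

```text
t 13.70 p [ 579.9 -105.7  155.9] yaw -97.06 q1 -21.2 q6 75.9 F [-0.6 -0.8 -1.2] grip 27.4 tiltz [-0.004  0.001]
twist 0.04 slide [ 2.6  0.5 80.9] | 3 rows of [ 0.9  0.2 27. ]
twist 0.00 slide [ 0. -0. 34.] | 1 rows of [ 0. -0. 34.]
```

View pics/s7.png

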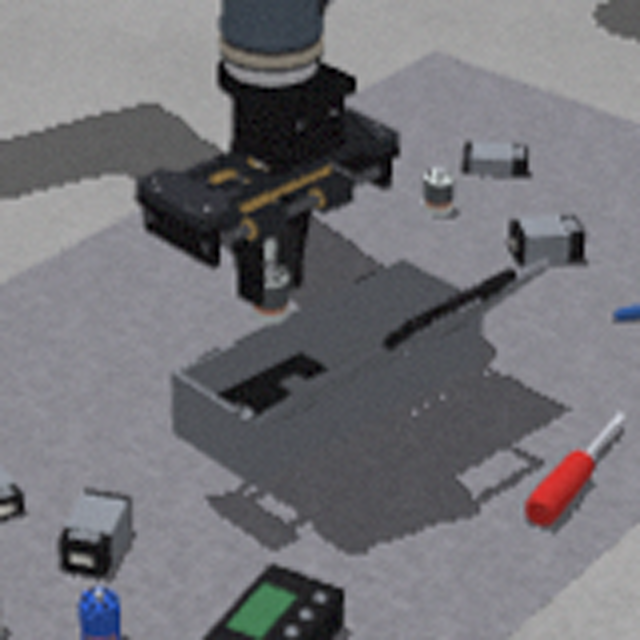

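Emit:
{"op": "step_arm", "data": {
  "slide": [
    [1, 0, 25],
    [1, 0, 28],
    [0.5, 0.5, 28],
    [0, 0, 0],
    [0, 0, 0],
    [0, 0, 0]
  ],
  "twist": [0, 0, 0, 0, 0, 0]
}}

```text
time: 14.25
position: [0.5839, -0.1079, 0.0775]
tool_rot: [0.998, -0.063, 0.0, 0.0]
ft_force: [0.5, 0.4, -1.3]
grip_width: 0.0274
```

Run:
```python
from plan import *
from det import *
x,y=cw(20,-82)
plan((x,y,41,-97.1))
```

```text
t 14.25 p [ 583.9 -107.9   77.5] yaw -97.19 q1 -21.2 q6 75.9 F [ 0.5  0.4 -1.3] grip 27.4 tiltz [ 0.001 -0.   ]
twist -0.09 slide [-1.7 -1.2 36.5] | 2 rows of [-0.8 -0.6 18.3]
```

Emit:
{"op": "step_arm", "data": {
  "slide": [
    [-0.5, -0.5, 10],
    [0, 0, 10],
    [0, 0, 8],
    [0, 0, 4],
    [0, 0, 3],
    [0, 0, 0],
    [0, 0, 0]
  ],
  "twist": [0, 0, 0, 0, 0, 0, 0]
}}

```text
time: 14.83
position: [0.5832, -0.1061, 0.0417]
tool_rot: [0.998, -0.062, 0.0, 0.0]
ft_force: [0.0, -0.1, -1.1]
grip_width: 0.0275
```

Emit:
{"op": "step_arm", "data": {
  "slide": [
    [0, 0, 1],
    [0, 0, 0.5],
    [0, 0, 0],
    [0, 0, 0]
  ],
  "twist": [0, 0, 0, 0]
}}

```text
time: 15.17
position: [0.5835, -0.1062, 0.0408]
tool_rot: [0.998, -0.062, 0.0, 0.0]
ft_force: [-0.2, 0.5, 3.5]
grip_width: 0.0274
```

Emit:
{"op": "step_arm", "data": {
  "slide": [
    [0, 0, 0],
    [0, 0, 0],
    [0, 0, 0],
    [0, 0, 0],
    [0, 0, -20],
    [0, 0, -40],
    [0, 0, -40],
    [0, 0, -15],
    [0, 0, 0]
  ],
  "twist": [0, 0, 0, 0, 0, 0, 0, 0, 0],
  "jaw": 40
}}

```text
time: 15.92
position: [0.5861, -0.1072, 0.1599]
tool_rot: [0.998, -0.062, 0.005, 0.002]
ft_force: [0.6, -0.2, 0.6]
grip_width: 0.04
```

Run:
```python
from plan import *
plan((572,-397.7,150,-33),(572,-397.7,100,None))
import numpy as np
```

```text
t 15.92 p [ 586.1 -107.2  159.9] yaw -97.09 q1 -21.1 q6 76.0 F [ 0.6 -0.2  0.6] grip 40.0 tiltz [ 0.009 -0.004]
twist -64.09 slide [-251.3  146.4    9.9] | 8 rows of [-31.4  18.3   1.2]
twist 0.00 slide [ 0.  0. 50.] | 2 rows of [ 0.  0. 25.]
```

Run:
```python
from plan import *
plan((572,-397.7,160,-97.1))
```

```text
t 15.92 p [ 586.1 -107.2  159.9] yaw -97.09 q1 -21.1 q6 76.0 F [ 0.6 -0.2  0.6] grip 40.0 tiltz [ 0.009 -0.004]
twist 0.01 slide [ 2.19e+01  2.90e+02 -1.00e-01] | 9 rows of [ 2.4 32.2 -0. ]
```

Emit:
{"op": "step_arm", "data": {
  "slide": [
    [2.4, 32, 0],
    [2.4, 32, 0],
    [2.4, 32, 0],
    [2.4, 32, 0],
    [2.4, 32, 0],
    [2.4, 32, 0],
    [2.4, 32, 0],
    [2.4, 32, 0],
    [2.4, 34, 0],
    [0, 0, 0],
    [0, 0, 0],
    [0, 0, 30],
    [0, 0, 30],
    [0, 0, 0],
    [0, 0, 0]
  ],
  "twist": [0, 0, 0, 0, 0, 0, 0, 0, 0, 0, 0, 0, 0, 0, 0],
  "jaw": 46
}}

```text
time: 17.17
position: [0.5673, -0.3935, 0.0926]
tool_rot: [0.998, -0.061, -0.003, -0.003]
ft_force: [0.1, 0.2, 0.7]
grip_width: 0.046
```

Run:
```python
from plan import *
from h import *
plan((572,-397.7,36,-97.1))
c=grab("scene","8");crop(c,180,160,340,300,4.2,"pics/s8.png")
c=grab("top","8");crop(c,260,160,410,260,5,"pics/t8.png")
```

```text
t 17.17 p [ 567.3 -393.5   92.6] yaw -97.03 q1 -44.0 q6 53.0 F [0.1 0.2 0.7] grip 46.0 tiltz [-0.005  0.005]
twist 0.07 slide [ 5.2  3.5 56.6] | 2 rows of [ 2.6  1.8 28.3]
```

View pics/s8.png

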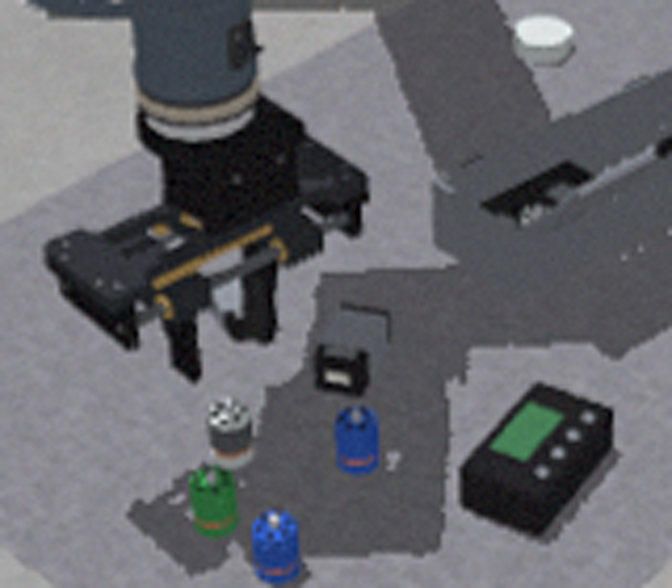

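View pics/t8.png

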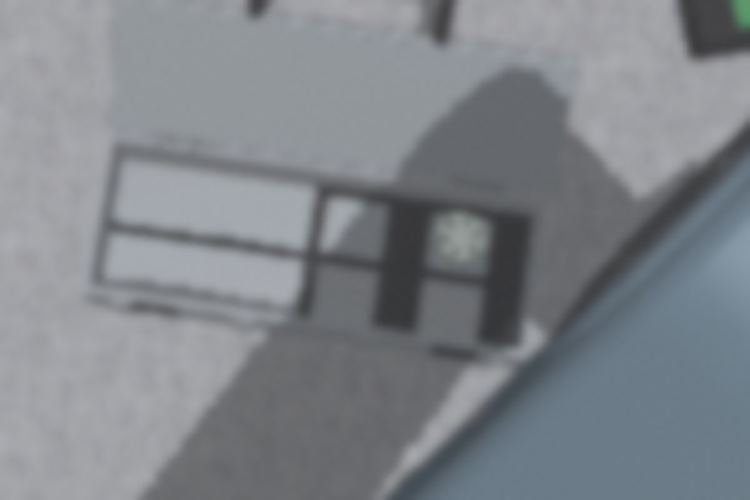

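The first motor stands in pocket3. I'll correct the pose over the second motor.

Emit:
{"op": "step_arm", "data": {
  "slide": [
    [3, 2, 0],
    [0, 0, 0],
    [0, 0, 0],
    [0, 0, 0],
    [0, 0, 0]
  ],
  "twist": [0, 0, 0, 0, 0]
}}

```text
time: 17.68
position: [0.5716, -0.3991, 0.0959]
tool_rot: [0.998, -0.062, 0.0, 0.0]
ft_force: [0.4, -0.1, -0.1]
grip_width: 0.0462
```

Run:
```python
from plan import *
plan((572,-397.7,36,-97.1))
```

```text
t 17.68 p [ 571.6 -399.1   95.9] yaw -97.10 q1 -44.1 q6 53.0 F [ 0.4 -0.1 -0.1] grip 46.2 tiltz [ 0.001 -0.001]
twist 0.00 slide [ 0.2 -1.4 59.9] | 2 rows of [ 0.1 -0.7 30. ]
```

Emit:
{"op": "step_arm", "data": {
  "slide": [
    [0, -0.5, 25],
    [0, -0.5, 25],
    [0, 0, 10],
    [0, 0, 0],
    [0, 0, 0]
  ],
  "twist": [0, 0, 0, 0, 0]
}}

```text
time: 18.1
position: [0.5714, -0.3978, 0.0349]
tool_rot: [0.998, -0.062, -0.0, -0.0]
ft_force: [1.1, -0.5, 0.4]
grip_width: 0.046
```

Emit:
{"op": "step_arm", "data": {
  "slide": [
    [0, 0, 0],
    [0, 0, 0],
    [0, 0, 0],
    [0, 0, 0],
    [0, 0, 0],
    [0, 0, 0]
  ],
  "twist": [0, 0, 0, 0, 0, 0],
  "jaw": 18
}}

```text
time: 18.6
position: [0.5722, -0.3986, 0.0365]
tool_rot: [0.998, -0.062, 0.001, 0.001]
ft_force: [-0.7, 1.0, 4.7]
grip_width: 0.0271
```

Emit:
{"op": "step_arm", "data": {
  "slide": [
    [0, 0, -20],
    [0, 0, -40],
    [0, 0, -40],
    [0, 0, -25],
    [0, 0, 0],
    [0, 0, 0]
  ],
  "twist": [0, 0, 0, 0, 0, 0]
}}

```text
time: 19.1
position: [0.5722, -0.3985, 0.1622]
tool_rot: [0.998, -0.062, 0.001, 0.001]
ft_force: [-0.1, 0.8, -1.6]
grip_width: 0.0268
```

Run:
```python
from plan import *
from det import *
x,y=cw(-20,-82)
plan((x,y,160,-97.1))
```

```text
t 19.10 p [ 572.2 -398.5  162.2] yaw -97.10 q1 -44.0 q6 53.1 F [-0.1  0.8 -1.6] grip 26.8 tiltz [ 0.003 -0.003]
twist 0.00 slide [ -66.  -291.     2.2] | 9 rows of [ -7.3 -32.3   0.2]
```

Emit:
{"op": "step_arm", "data": {
  "slide": [
    [-7.3, -32.3, 0],
    [-7.3, -32.3, 0],
    [-7.3, -32.3, 0],
    [-7.3, -32.3, 0],
    [-7.3, -32.3, 0],
    [-7.3, -32.3, 0],
    [-7.3, -32.3, 0],
    [-7.3, -32.3, 0],
    [-7.3, -32.3, 0],
    [0, 0, 0],
    [0, 0, 0],
    [0, 0, 25],
    [0, 0, 30],
    [0, 0, 25],
    [0, 0, 0],
    [0, 0, 0],
    [0, 0, 0]
  ],
  "twist": [0, 0, 0, 0, 0, 0, 0, 0, 0, 0, 0, 0, 0, 0, 0, 0, 0]
}}

```text
time: 20.52
position: [0.5428, -0.1024, 0.0805]
tool_rot: [0.998, -0.062, 0.0, 0.0]
ft_force: [0.1, -0.8, -0.8]
grip_width: 0.0277
```

Run:
```python
from plan import *
from det import *
x,y=cw(-20,-82)
plan((x,y,41,-97.1))
```

```text
t 20.52 p [ 542.8 -102.4   80.5] yaw -97.16 q1 -22.3 q6 74.9 F [ 0.1 -0.8 -0.8] grip 27.7 tiltz [ 0.001 -0.   ]
twist -0.06 slide [-0.2 -0.8 39.5] | 2 rows of [-0.1 -0.4 19.7]
```

Emit:
{"op": "step_arm", "data": {
  "slide": [
    [0, -0.5, 12],
    [0, 0, 11],
    [0, 0, 9],
    [0, 0, 4],
    [0, 0, 3],
    [0, 0, 1],
    [0, 0, 0],
    [0, 0, 0]
  ],
  "twist": [0, 0, 0, 0, 0, 0, 0, 0]
}}

```text
time: 21.18
position: [0.5427, -0.101, 0.0406]
tool_rot: [0.998, -0.062, 0.0, 0.0]
ft_force: [0.5, -0.4, -0.9]
grip_width: 0.0274
```

Emit:
{"op": "step_arm", "data": {
  "slide": [
    [0, 0, 1],
    [0, 0, 0.5],
    [0, 0, 0],
    [0, 0, 0]
  ],
  "twist": [0, 0, 0, 0]
}}

```text
time: 21.52
position: [0.5428, -0.101, 0.0404]
tool_rot: [0.998, -0.062, 0.001, 0.0]
ft_force: [-2.6, 1.1, 10.1]
grip_width: 0.0273
```

Emit:
{"op": "step_arm", "data": {
  "slide": [
    [0, 0, 0],
    [0, 0, 0],
    [0, 0, 0],
    [0, 0, 0],
    [0, 0, -20],
    [0, 0, -40],
    [0, 0, -40],
    [0, 0, -15],
    [0, 0, 0],
    [0, 0, 0]
  ],
  "twist": [0, 0, 0, 0, 0, 0, 0, 0, 0, 0],
  "jaw": 40
}}

```text
time: 22.35
position: [0.5428, -0.101, 0.1545]
tool_rot: [0.998, -0.062, 0.001, 0.0]
ft_force: [-0.3, 1.2, 0.0]
grip_width: 0.0398
```

Run:
```python
from plan import *
plan((456.5,277.6,160,-97.1),(456.5,277.6,95,None))
```

```text
t 22.35 p [ 542.8 -101.   154.5] yaw -97.09 q1 -22.1 q6 75.0 F [-0.3  1.2  0. ] grip 39.8 tiltz [ 0.002 -0.001]
twist 0.01 slide [-132.4 -365.    -5.5] | 11 rows of [-12.  -33.2  -0.5]
twist 0.00 slide [ 0. -0. 65.] | 2 rows of [ 0.  -0.  32.5]
```

Emit:
{"op": "step_arm", "data": {
  "slide": [
    [-11, -30.4, 0],
    [-11, -30.4, 0],
    [-11, -30.4, 0],
    [-11, -30.4, 0],
    [-11, -30.4, 0],
    [-11, -30.4, 0],
    [-11, -30.4, 0],
    [-11, -30.4, 0],
    [-11, -30.4, 0],
    [-11, -30.4, 0],
    [-11, -30.4, 0],
    [-11, -30.4, 0],
    [0, 0, 0],
    [0, 0, 25],
    [0, 0, 25],
    [0, 0, 0],
    [0, 0, 0],
    [0, 0, 0],
    [0, 0, 0]
  ],
  "twist": [0, 0, 0, 0, 0, 0, 0, 0, 0, 0, 0, 0, 0, 0, 0, 0, 0, 0, 0],
  "jaw": 46
}}

```text
time: 23.93
position: [0.4572, 0.2772, 0.1044]
tool_rot: [0.998, -0.062, 0.001, -0.0]
ft_force: [1.4, 0.5, 0.3]
grip_width: 0.046
```

Run:
```python
from plan import *
from det import *
plan((456.5,277.6,36,-97.1))
c=grab("top","9");crop(c,260,160,500,280,3.3,"pics/t9.png"); det("9")
c=grab("scene","9");crop(c,260,130,400,260,4.2,"pics/s9.png")
```

```text
t 23.93 p [457.2 277.2 104.4] yaw -97.13 q1 19.3 q6 116.4 F [1.4 0.5 0.3] grip 46.0 tiltz [0.001 0.   ]
twist -0.03 slide [-0.8 -0.3 68.4] | 2 rows of [-0.4 -0.1 34.2]
px [227. 159.] n 215 z 12.9 c (731.1,263.3) mean [724.  266.5] sz 117x49 long yaw 61.8 [168 130 107]
px [412. 161.] n 561 z 37.0 c (731.9,-287.9) mean [ 728.7 -284.3] sz 100x50 long yaw -80.0 [80 90 75]
px [469. 181.] n 97 z 36.1 c (669.8,-452.6) mean [ 669.9 -451.8] sz 26x24 long yaw -86.2 [173 111  87]
px [435. 191.] n 89 z 37.4 c (638.3,-350.0) mean [ 637.9 -349. ] sz 26x24 long yaw 2.4 [177 112  87]
px [220. 207.] n 275 z 31.7 c (577.4,274.3) mean [576.5 274.1] sz 61x34 long yaw 47.7 [108 105 102]
px [469. 201.] n 100 z 36.8 c (612.5,-448.7) mean [ 611.7 -448.3] sz 25x25 long yaw 17.1 [104 149  93]
px [412. 215.] n 273 z 31.0 c (567.5,-282.1) mean [ 567.3 -282.1] sz 62x34 long yaw -64.5 [149 144 139]
px [320. 226.] n 93 z 46.8 c (526.1,-21.5) mean [526.4 -21.6] sz 131x3 long yaw 82.9 [131 127 125]
px [415. 251.] n 276 z 19.2 c (464.2,-291.6) mean [ 464.  -291.3] sz 62x35 long yaw -18.1 [154 149 144]
px [267. 274.] n 253 z 20.8 c (387.6,127.8) mean [388.1 127.9] sz 48x47 long yaw -88.7 [236 238 233]
```

View pics/t9.png

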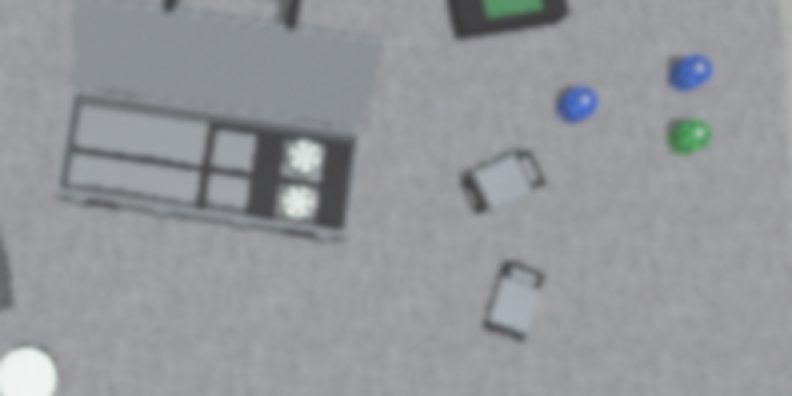

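View pics/s9.png

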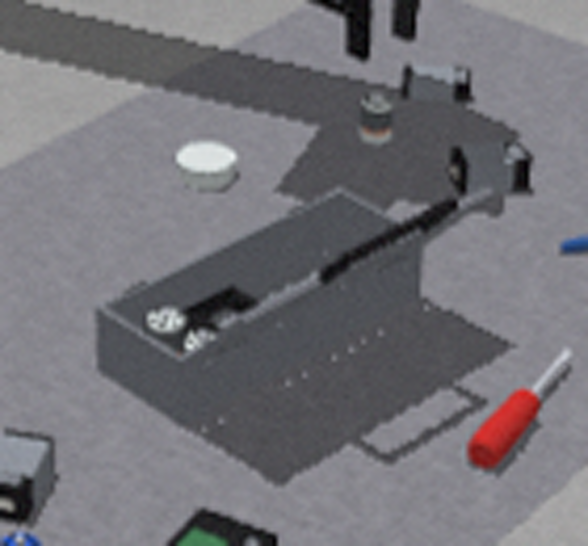

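Two motors are in the -82 mm pockets (pockets 3 and 2) and the right-hand packs haven't moved. Next I'll grasp the left motor. It's the only silver one left.

Emit:
{"op": "step_arm", "data": {
  "slide": [
    [-0.5, 0, 28],
    [0, 0, 28],
    [0, 0, 12],
    [0, 0, 0],
    [0, 0, 0]
  ],
  "twist": [0, 0, 0, 0, 0]
}}

```text
time: 24.45
position: [0.4562, 0.2774, 0.036]
tool_rot: [0.998, -0.062, -0.0, 0.0]
ft_force: [-0.0, -0.3, -0.7]
grip_width: 0.0458
```

Emit:
{"op": "step_arm", "data": {
  "slide": [
    [0, 0, 0],
    [0, 0, 0],
    [0, 0, 0],
    [0, 0, 0],
    [0, 0, 0],
    [0, 0, 0]
  ],
  "twist": [0, 0, 0, 0, 0, 0],
  "jaw": 18
}}

```text
time: 24.95
position: [0.4566, 0.2777, 0.0368]
tool_rot: [0.998, -0.062, 0.001, -0.0]
ft_force: [-0.6, -0.1, 7.2]
grip_width: 0.0277
```

Emit:
{"op": "step_arm", "data": {
  "slide": [
    [0, 0, -20],
    [0, 0, -40],
    [0, 0, -40],
    [0, 0, -25],
    [0, 0, 0],
    [0, 0, 0]
  ],
  "twist": [0, 0, 0, 0, 0, 0]
}}

```text
time: 25.45
position: [0.4566, 0.2778, 0.1622]
tool_rot: [0.998, -0.062, 0.002, -0.001]
ft_force: [0.4, -0.6, -1.9]
grip_width: 0.0272
```

Run:
```python
from plan import *
from det import *
x,y=cw(-20,-20)
plan((x,y,160,-97.1))
```

```text
t 25.45 p [456.6 277.8 162.2] yaw -97.09 q1 19.3 q6 116.4 F [ 0.4 -0.6 -1.9] grip 27.2 tiltz [0.003 0.001]
twist 0.01 slide [132.3 303.8   2.2] | 9 rows of [14.7 33.8  0.2]
```

Emit:
{"op": "step_arm", "data": {
  "slide": [
    [13.2, 30.4, 0],
    [13.2, 30.4, 0],
    [13.2, 30.4, 0],
    [13.2, 30.4, 0],
    [13.2, 30.4, 0],
    [13.2, 30.4, 0],
    [13.2, 30.4, 0],
    [13.2, 30.4, 0],
    [13.2, 30.4, 0],
    [13.2, 30.4, 0],
    [0, 0, 0],
    [0, 0, 0],
    [0, 0, 25],
    [0, 0, 30],
    [0, 0, 25],
    [0, 0, 0],
    [0, 0, 0],
    [0, 0, 0]
  ],
  "twist": [0, 0, 0, 0, 0, 0, 0, 0, 0, 0, 0, 0, 0, 0, 0, 0, 0, 0]
}}

```text
time: 26.95
position: [0.5492, -0.0396, 0.081]
tool_rot: [0.998, -0.061, -0.0, -0.0]
ft_force: [0.4, -0.9, -1.1]
grip_width: 0.0273
```

Run:
```python
from plan import *
from det import *
x,y=cw(-20,-20)
plan((x,y,41,-97.1))
```

```text
t 26.95 p [549.2 -39.6  81. ] yaw -97.04 q1 -15.8 q6 81.3 F [ 0.4 -0.9 -1.1] grip 27.3 tiltz [-0.001  0.   ]
twist 0.06 slide [ 1.2  0.3 40. ] | 2 rows of [ 0.6  0.2 20. ]
```

Emit:
{"op": "step_arm", "data": {
  "slide": [
    [1, 0, 12],
    [0, 0, 11],
    [0, 0, 9],
    [0, 0, 4],
    [0, 0, 3],
    [0, 0, 1],
    [0, 0, 1],
    [0, 0, 0],
    [0, 0, 0]
  ],
  "twist": [0, 0, 0, 0, 0, 0, 0, 0, 0]
}}

```text
time: 27.7
position: [0.5499, -0.0405, 0.0408]
tool_rot: [0.998, -0.062, -0.0, -0.0]
ft_force: [-1.8, 0.4, 7.4]
grip_width: 0.0273
```

Emit:
{"op": "step_arm", "data": {
  "slide": [
    [0, 0, 0],
    [0, 0, 0],
    [0, 0, 0],
    [0, 0, 0],
    [0, 0, -20],
    [0, 0, -40],
    [0, 0, -40],
    [0, 0, -25],
    [0, 0, 0],
    [0, 0, 0]
  ],
  "twist": [0, 0, 0, 0, 0, 0, 0, 0, 0, 0],
  "jaw": 40
}}

```text
time: 28.53
position: [0.5514, -0.0409, 0.1663]
tool_rot: [0.998, -0.062, 0.002, 0.0]
ft_force: [-0.5, 1.5, -0.5]
grip_width: 0.0401
```

Run:
```python
from plan import *
plan((567.4,-282,160,-64.5))
```

```text
t 28.53 p [551.4 -40.9 166.3] yaw -97.09 q1 -15.8 q6 81.3 F [-0.5  1.5 -0.5] grip 40.1 tiltz [ 0.004 -0.001]
twist -32.59 slide [-89.4 224.5   6.3] | 7 rows of [-12.8  32.1   0.9]
```

Emit:
{"op": "step_arm", "data": {
  "slide": [
    [0, 0, 0],
    [0, 0, 0],
    [0, 0, 0],
    [0, 0, 0],
    [0, 0, 0],
    [-11.2, 28, 0],
    [-11.2, 28, 0],
    [-11.2, 28, 0],
    [-11.2, 28, 0],
    [-11.2, 28, 0],
    [-11.2, 28, 0],
    [-11.2, 28, 0],
    [-11.2, 28, 0],
    [0, 0, 0],
    [0, 0, 25],
    [0, 0, 25],
    [0, 0, 20],
    [0, 0, 0],
    [0, 0, 0],
    [0, 0, 0]
  ],
  "twist": [-6.5, -6.5, -6.5, -6.5, -6.5, 0, 0, 0, 0, 0, 0, 0, 0, 0, 0, 0, 0, 0, 0, 0],
  "jaw": 82
}}

```text
time: 30.2
position: [0.5656, -0.2812, 0.0945]
tool_rot: [0.976, 0.22, -0.0, -0.0]
ft_force: [0.3, -0.2, 0.6]
grip_width: 0.0821
```

Run:
```python
from plan import *
from h import *
plan((567.4,-282,22,-64.5))
c=grab("scene","10");crop(c,200,140,400,290,4,"pics/s10.png")
```

```text
t 30.20 p [ 565.6 -281.2   94.5] yaw -64.59 q1 -36.6 q6 28.0 F [ 0.3 -0.2  0.6] grip 82.1 tiltz [-0.  0.]
twist -0.09 slide [ 1.3  1.5 72.5] | 3 rows of [ 0.4  0.5 24.2]
```

View pics/s10.png

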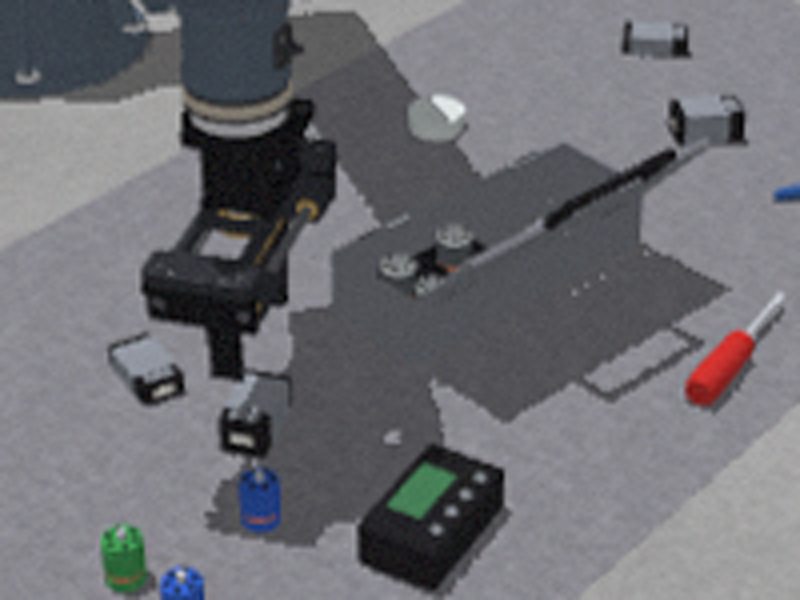

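Emit:
{"op": "step_arm", "data": {
  "slide": [
    [0.5, 0.5, 25],
    [0.5, 0.5, 25],
    [0, 0, 17],
    [0, 0, 0],
    [0, 0, 0],
    [0, 0, 0]
  ],
  "twist": [0, 0, 0, 0, 0, 0]
}}

```text
time: 30.75
position: [0.568, -0.2826, 0.0295]
tool_rot: [0.976, 0.22, 0.001, 0.001]
ft_force: [-0.2, -1.7, -0.4]
grip_width: 0.0822
```

Emit:
{"op": "step_arm", "data": {
  "slide": [
    [0, 0, 0],
    [0, 0, 0],
    [0, 0, 0],
    [0, 0, 0],
    [0, 0, 0],
    [0, 0, 0]
  ],
  "twist": [0, 0, 0, 0, 0, 0],
  "jaw": 52,
  "force": 25
}}

```text
time: 31.25
position: [0.5676, -0.2825, 0.0287]
tool_rot: [0.976, 0.22, 0.001, 0.001]
ft_force: [0.0, -1.0, 4.9]
grip_width: 0.0616
```

Emit:
{"op": "step_arm", "data": {
  "slide": [
    [0, 0, -20],
    [0, 0, -40],
    [0, 0, -40],
    [0, 0, -30],
    [0, 0, 0],
    [0, 0, 0],
    [0, 0, 0],
    [0, 0, 0],
    [0, 0, 0],
    [0, 0, 0],
    [0, 0, 0]
  ],
  "twist": [0, 0, 0, 0, 0, 6.5, 6.5, 6.5, 6.5, 6.5, 0]
}}

```text
time: 32.17
position: [0.5659, -0.2811, 0.1563]
tool_rot: [0.998, -0.063, -0.001, -0.001]
ft_force: [-0.7, 0.8, -1.6]
grip_width: 0.0615
```

Run:
```python
from plan import *
from det import *
x,y=cw(22,64)
plan((x,y,160,-97.1))
c=grab("scene","11");crop(c,180,110,340,260,4,"pics/s11.png")
```

```text
t 32.17 p [ 565.9 -281.1  156.3] yaw -97.21 q1 -36.5 q6 60.7 F [-0.7  0.8 -1.6] grip 61.5 tiltz [-0.002  0.002]
twist -0.11 slide [  -3.2 -321.3   -3.7] | 10 rows of [ -0.3 -32.1  -0.4]
```

View pics/s11.png

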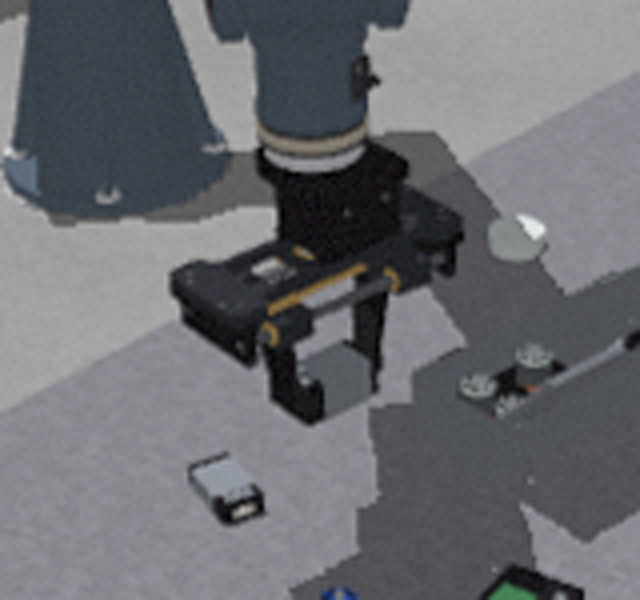

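The thick pack is held flat at 61.5 mm, which matches its 62 mm length. Moving to lane1.

Emit:
{"op": "step_arm", "data": {
  "slide": [
    [-0.3, -32.1, 0],
    [-0.3, -32.1, 0],
    [-0.3, -32.1, 0],
    [-0.3, -32.1, 0],
    [-0.3, -32.1, 0],
    [-0.3, -32.1, 0],
    [-0.3, -32.1, 0],
    [-0.3, -32.1, 0],
    [-0.3, -32.1, 0],
    [-0.3, -32.1, 0],
    [0, 0, 0],
    [0, 0, 0],
    [0, 0, 25],
    [0, 0, 25],
    [0, 0, 20],
    [0, 0, 0],
    [0, 0, 0],
    [0, 0, 0]
  ],
  "twist": [0, 0, 0, 0, 0, 0, 0, 0, 0, 0, 0, 0, 0, 0, 0, 0, 0, 0]
}}

```text
time: 33.72
position: [0.6043, 0.0361, 0.0884]
tool_rot: [0.998, -0.062, 0.001, 0.0]
ft_force: [-0.3, 1.3, -0.4]
grip_width: 0.0616
```

Run:
```python
from plan import *
from det import *
x,y=cw(22,64)
plan((x,y,32.5,-97.1))
c=grab("scene","12");crop(c,260,90,420,240,4,"pics/s12.png")
```

```text
t 33.72 p [604.3  36.1  88.4] yaw -97.12 q1 -7.1 q6 90.0 F [-0.3  1.3 -0.4] grip 61.6 tiltz [ 0.001 -0.   ]
twist -0.02 slide [-2.1 -1.8 55.9] | 2 rows of [-1.  -0.9 28. ]
```

View pics/s12.png

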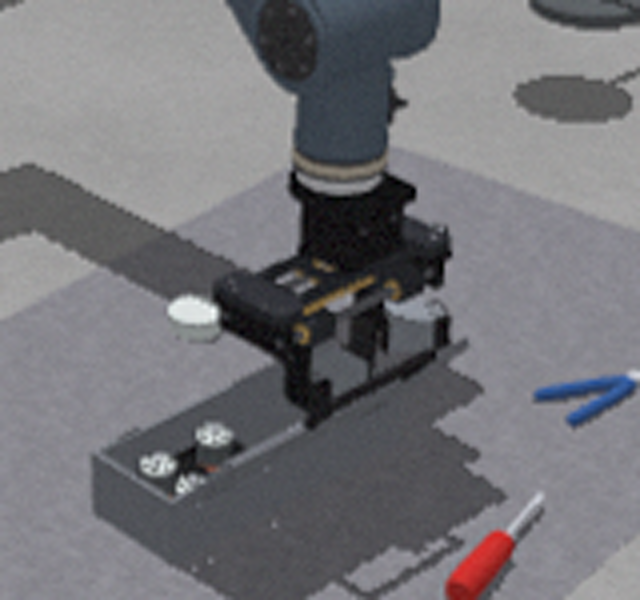

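Emit:
{"op": "step_arm", "data": {
  "slide": [
    [-1.5, -1, 8],
    [0, 0, 12],
    [0, 0, 12],
    [0, 0, 10],
    [0, 0, 6],
    [0, 0, 4],
    [0, 0, 2],
    [0, 0, 0],
    [0, 0, 0]
  ],
  "twist": [0, 0, 0, 0, 0, 0, 0, 0, 0]
}}

```text
time: 34.52
position: [0.6025, 0.0382, 0.0338]
tool_rot: [0.998, -0.062, 0.0, 0.0]
ft_force: [0.1, 0.0, -1.6]
grip_width: 0.0616
```

Emit:
{"op": "step_arm", "data": {
  "slide": [
    [0, 0, 1],
    [0, 0, 1],
    [0, 0, 0],
    [0, 0, 0]
  ],
  "twist": [0, 0, 0, 0]
}}

```text
time: 34.85
position: [0.6027, 0.0382, 0.0327]
tool_rot: [0.998, -0.062, 0.001, 0.0]
ft_force: [-0.2, 0.2, 5.0]
grip_width: 0.062
```

Contact at the expected height. I'll release and go for the thin pack on the right.

Emit:
{"op": "step_arm", "data": {
  "slide": [
    [0, 0, 0],
    [0, 0, 0],
    [0, 0, 0],
    [0, 0, 0],
    [0, 0, -20],
    [0, 0, -40],
    [0, 0, -40],
    [0, 0, -25],
    [0, 0, 0],
    [0, 0, 0]
  ],
  "twist": [0, 0, 0, 0, 0, 0, 0, 0, 0, 0],
  "jaw": 70
}}

```text
time: 35.68
position: [0.6033, 0.0381, 0.1585]
tool_rot: [0.998, -0.062, 0.002, 0.0]
ft_force: [-0.3, 0.6, -1.0]
grip_width: 0.0701
```

Run:
```python
from plan import *
from det import *
c=grab("top","13"); det("13")
plan((464,-291.5,160,-18.1))
```

```text
px [228. 159.] n 215 z 12.8 c (727.9,267.5) mean [723.9 264.7] sz 116x53 long yaw 67.0 [172 132 108]
px [412. 161.] n 569 z 37.1 c (727.7,-286.9) mean [ 728.3 -284.1] sz 102x50 long yaw -86.6 [82 93 77]
px [469. 182.] n 97 z 36.7 c (670.8,-452.1) mean [ 670.2 -451.7] sz 26x25 long yaw 67.8 [177 114  90]
px [435. 191.] n 89 z 37.0 c (637.8,-348.9) mean [ 638.4 -349.3] sz 25x24 long yaw 54.0 [183 115  89]
px [469. 201.] n 100 z 36.8 c (611.5,-448.0) mean [ 612.  -447.9] sz 26x26 long yaw 29.1 [107 153  95]
px [228. 214.] n 115 z 32.3 c (554.3,244.3) mean [554.3 248.8] sz 36x32 long yaw 48.5 [152 147 141]
px [328. 227.] n 61 z 44.7 c (523.8,-38.6) mean [524.6 -37.2] sz 91x3 long yaw 82.8 [131 127 125]
px [180. 251.] n 288 z 20.0 c (448.4,380.0) mean [448.2 379.7] sz 62x36 long yaw 33.3 [154 149 143]
px [415. 251.] n 275 z 19.1 c (464.1,-292.7) mean [ 463.9 -291.8] sz 62x35 long yaw -19.0 [159 153 148]
t 35.73 p [601.9  38.2 156.8] yaw -97.10 q1 -7.0 q6 90.1 F [ 0.4 -0.9 -0.4] grip 70.1 tiltz [ 0. -0.]
twist -79.00 slide [-356.3  -28.6   -3.2] | 11 rows of [-32.4  -2.6  -0.3]
```

Emit:
{"op": "step_arm", "data": {
  "slide": [
    [0, 0, 0],
    [0, 0, 0],
    [0, 0, 0],
    [0, 0, 0],
    [0, 0, 0],
    [0, 0, 0],
    [0, 0, 0],
    [0, 0, 0],
    [0, 0, 0],
    [0, 0, 0],
    [0, 0, 0],
    [0, 0, 0]
  ],
  "twist": [-6.5, -6.5, -6.5, -6.5, -6.5, -6.5, -6.5, -6.5, -6.5, -6.5, -6.5, -7],
  "jaw": 84
}}

```text
time: 36.73
position: [0.6006, 0.0384, 0.1542]
tool_rot: [0.81, 0.586, -0.002, -0.002]
ft_force: [-0.4, 0.4, -0.2]
grip_width: 0.0836
```

Emit:
{"op": "step_arm", "data": {
  "slide": [
    [-32.4, -2.6, 0],
    [-32.4, -2.6, 0],
    [-32.4, -2.6, 0],
    [-32.4, -2.6, 0],
    [-32.4, -2.6, 0],
    [-32.4, -2.6, 0],
    [-32.4, -2.6, 0],
    [-32.4, -2.6, 0],
    [-32.4, -2.6, 0],
    [-32.4, -2.6, 0],
    [-32.4, -2.6, 0],
    [0, 0, 0],
    [0, 0, 30],
    [0, 0, 30],
    [0, 0, 20],
    [0, 0, 0],
    [0, 0, 0],
    [0, 0, 0]
  ],
  "twist": [0, 0, 0, 0, 0, 0, 0, 0, 0, 0, 0, 0, 0, 0, 0, 0, 0, 0]
}}

```text
time: 38.23
position: [0.4616, -0.2901, 0.0767]
tool_rot: [0.812, 0.584, -0.0, -0.0]
ft_force: [0.2, -0.2, 0.8]
grip_width: 0.0844
```

Run:
```python
from plan import *
from det import *
plan((464,-291.8,20,-18.5))
c=grab("scene","14");crop(c,190,110,390,260,4,"pics/s14.png")
c=grab("top","14");crop(c,150,130,450,300,2.6,"pics/t14.png");det("14")
```

```text
t 38.23 p [ 461.6 -290.1   76.7] yaw -18.58 q1 -43.9 q6 -25.3 F [ 0.2 -0.2  0.8] grip 84.4 tiltz [-0.  0.]
twist -0.08 slide [-0.9  2.8 56.7] | 2 rows of [-0.4  1.4 28.3]
px [228. 159.] n 217 z 12.9 c (719.9,269.7) mean [724.1 265.7] sz 117x50 long yaw 76.4 [170 131 108]
px [412. 161.] n 564 z 37.0 c (729.8,-287.3) mean [ 728.2 -284.3] sz 100x50 long yaw -83.0 [80 91 75]
px [469. 181.] n 95 z 36.1 c (671.4,-453.1) mean [ 670.3 -452.5] sz 25x25 long yaw -48.3 [175 111  87]
px [435. 191.] n 89 z 36.9 c (639.6,-349.6) mean [ 638.3 -349.1] sz 24x24 long yaw 2.4 [179 112  86]
px [469. 201.] n 100 z 37.0 c (612.9,-448.1) mean [ 612.2 -448.2] sz 26x24 long yaw -88.1 [104 150  92]
px [233. 217.] n 280 z 31.5 c (546.4,234.3) mean [546.3 234.1] sz 61x34 long yaw 47.8 [152 148 143]
px [320. 226.] n 91 z 46.4 c (525.8,-21.5) mean [526.7 -18.8] sz 131x3 long yaw 83.0 [111 107 105]
px [180. 251.] n 288 z 19.9 c (447.9,379.7) mean [448.2 379.7] sz 63x35 long yaw 33.7 [153 148 143]
px [267. 274.] n 252 z 20.6 c (387.6,127.9) mean [387.7 127.9] sz 48x47 long yaw -88.6 [226 228 223]
```

View pics/s14.png

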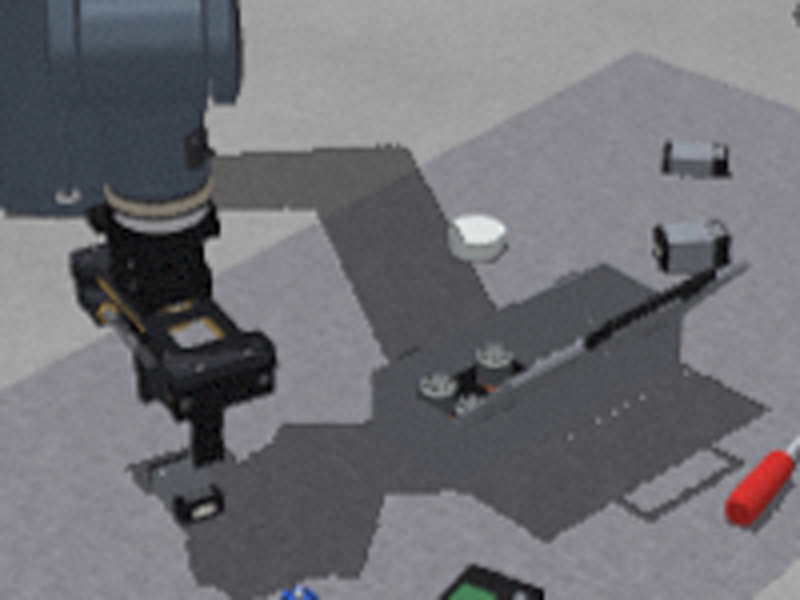

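View pics/t14.png

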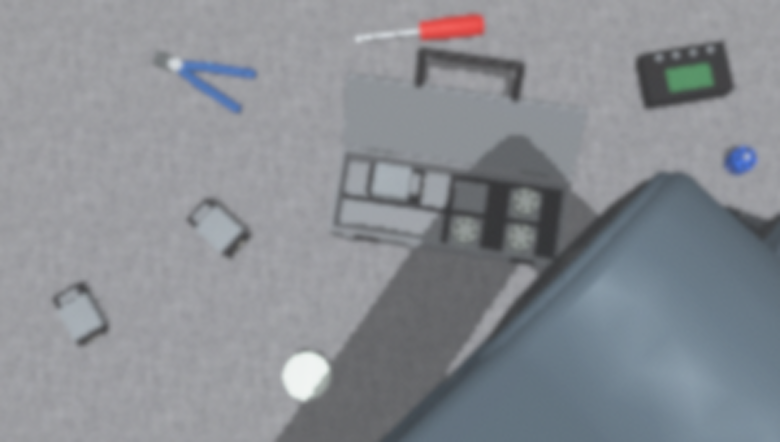

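The knock has happened: the left thick pack is now at (546,234). The first thick pack sits properly in lane1. Grasping the thin pack on the right.

Emit:
{"op": "step_arm", "data": {
  "slide": [
    [-0.5, 1, 18],
    [-0.5, 1, 20],
    [0, 0, 14],
    [0, 0, 0],
    [0, 0, 0],
    [0, 0, 0]
  ],
  "twist": [0, 0, 0, 0, 0, 0]
}}

```text
time: 38.83
position: [0.4637, -0.2926, 0.0261]
tool_rot: [0.812, 0.584, 0.0, 0.001]
ft_force: [0.2, -0.3, 0.1]
grip_width: 0.0839
```

Run:
```python
from plan import *
plan((464,-291.8,20.5,-18.5))
```

```text
t 38.83 p [ 463.7 -292.6   26.1] yaw -18.59 q1 -43.9 q6 -25.3 F [ 0.2 -0.3  0.1] grip 83.9 tiltz [ 0.002 -0.002]
twist -0.09 slide [0.8 0.  5.6] | 1 rows of [0.8 0.  5.6]
```

Emit:
{"op": "step_arm", "data": {
  "slide": [
    [0.3, 0, 5],
    [0, 0, 0],
    [0, 0, 0],
    [0, 0, 0]
  ],
  "twist": [0, 0, 0, 0]
}}

```text
time: 39.17
position: [0.4632, -0.2918, 0.0201]
tool_rot: [0.812, 0.584, 0.0, 0.0]
ft_force: [0.5, 0.7, 0.1]
grip_width: 0.0842
```

Emit:
{"op": "step_arm", "data": {
  "slide": [
    [0, 0, 0],
    [0, 0, 0],
    [0, 0, 0],
    [0, 0, 0],
    [0, 0, 0],
    [0, 0, 0]
  ],
  "twist": [0, 0, 0, 0, 0, 0],
  "jaw": 52
}}

```text
time: 39.67
position: [0.4632, -0.2919, 0.0198]
tool_rot: [0.812, 0.584, 0.0, 0.0]
ft_force: [-0.4, 0.4, 0.2]
grip_width: 0.0615
```

Emit:
{"op": "step_arm", "data": {
  "slide": [
    [0, 0, -20],
    [0, 0, -40],
    [0, 0, -40],
    [0, 0, -40],
    [0, 0, 0],
    [0, 0, 0],
    [0, 0, 0],
    [0, 0, 0],
    [0, 0, 0],
    [0, 0, 0],
    [0, 0, 0],
    [0, 0, 0],
    [0, 0, 0],
    [0, 0, 0],
    [0, 0, 0],
    [0, 0, 0],
    [0, 0, 0],
    [0, 0, 0]
  ],
  "twist": [0, 0, 0, 0, 0, 6.5, 6.5, 6.5, 6.5, 6.5, 6.5, 6.5, 6.5, 6.5, 6.5, 6.5, 7, 0]
}}

```text
time: 41.17
position: [0.4627, -0.2914, 0.1591]
tool_rot: [0.998, -0.063, -0.0, -0.0]
ft_force: [-0.7, 0.5, -0.7]
grip_width: 0.0614
```

Run:
```python
from plan import *
from det import *
x,y=cw(22,64)
plan((x,y,160,-97.1))
c=grab("scene","15");crop(c,170,80,330,230,4,"pics/s15.png")
```

```text
t 41.17 p [ 462.7 -291.4  159.1] yaw -97.22 q1 -43.9 q6 53.3 F [-0.7  0.5 -0.7] grip 61.4 tiltz [-0.001  0.001]
twist -0.12 slide [  97.9 -344.2   -0.9] | 10 rows of [  9.8 -34.4  -0.1]
```

View pics/s15.png

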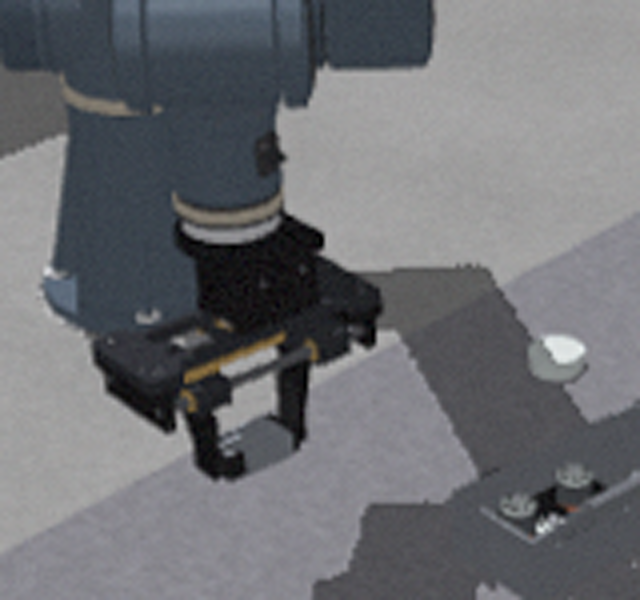

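Emit:
{"op": "step_arm", "data": {
  "slide": [
    [8.9, -31.3, 0],
    [8.9, -31.3, 0],
    [8.9, -31.3, 0],
    [8.9, -31.3, 0],
    [8.9, -31.3, 0],
    [8.9, -31.3, 0],
    [8.9, -31.3, 0],
    [8.9, -31.3, 0],
    [8.9, -31.3, 0],
    [8.9, -31.3, 0],
    [8.9, -31.3, 0],
    [0, 0, 0],
    [0, 0, 25],
    [0, 0, 25],
    [0, 0, 10],
    [0, 0, 0],
    [0, 0, 0],
    [0, 0, 0],
    [0, 0, 0]
  ],
  "twist": [0, 0, 0, 0, 0, 0, 0, 0, 0, 0, 0, 0, 0, 0, 0, 0, 0, 0, 0]
}}

```text
time: 42.8
position: [0.6039, 0.0373, 0.1011]
tool_rot: [0.998, -0.062, 0.001, 0.0]
ft_force: [-0.9, -0.2, -0.6]
grip_width: 0.0618
```

Run:
```python
from plan import *
from det import *
from casefit import incase
Q=incase(pts(load("top","14")),.5727,-.0227,-7.1)
k=Q[(Q[...,2]>25)&(Q[...,2]<40)&(Q[...,0]>2)&(Q[...,0]<41)&(Q[...,1]>10)&(Q[...,1]<118)]
print("thick in lane1",k.mean(0),np.percentile(k,[3,97],axis=0))
x,y=cw(22,64)
plan((x,y,54,-97.1))
```

```text
thick in lane1 [21.10685938 64.8876278  33.04375782] [[ 5.05141065 36.05949266 28.62803198]
 [37.51579783 93.74245718 36.60173839]]
t 42.80 p [603.9  37.3 101.1] yaw -97.10 q1 -7.0 q6 90.1 F [-0.9 -0.2 -0.6] grip 61.8 tiltz [ 0.003 -0.   ]
twist -0.00 slide [-1.5 -0.6 47.1] | 2 rows of [-0.7 -0.3 23.6]
```

Emit:
{"op": "step_arm", "data": {
  "slide": [
    [-1.5, 0, 10],
    [0, 0, 12],
    [0, 0, 12],
    [0, 0, 6],
    [0, 0, 3],
    [0, 0, 2],
    [0, 0, 0],
    [0, 0, 0]
  ],
  "twist": [0, 0, 0, 0, 0, 0, 0, 0]
}}

```text
time: 43.47
position: [0.6016, 0.038, 0.0547]
tool_rot: [0.998, -0.062, 0.0, 0.0]
ft_force: [0.1, -0.0, -1.6]
grip_width: 0.0619
```

Emit:
{"op": "step_arm", "data": {
  "slide": [
    [0, 0, 1],
    [0, 0, 0.7],
    [0, 0, 0],
    [0, 0, 0]
  ],
  "twist": [0, 0, 0, 0]
}}

```text
time: 43.8
position: [0.6018, 0.0379, 0.0538]
tool_rot: [0.998, -0.062, 0.001, 0.0]
ft_force: [0.1, 0.5, 4.9]
grip_width: 0.0615
```

Emit:
{"op": "step_arm", "data": {
  "slide": [
    [0, 0, 0],
    [0, 0, 0],
    [0, 0, 0],
    [0, 0, 0],
    [0, 0, -20],
    [0, 0, -40],
    [0, 0, -40],
    [0, 0, 0],
    [0, 0, 0]
  ],
  "twist": [0, 0, 0, 0, 0, 0, 0, 0, 0],
  "jaw": 70
}}

```text
time: 44.55
position: [0.6032, 0.0378, 0.1558]
tool_rot: [0.998, -0.062, 0.003, 0.0]
ft_force: [0.0, -0.8, -0.3]
grip_width: 0.07
```

Emit:
{"op": "step_arm", "data": {
  "slide": [
    [0, 0, 0],
    [0, 0, 0],
    [0, 0, 0],
    [0, 0, 0],
    [0, 0, 0],
    [0, 0, 0],
    [0, 0, 0],
    [0, 0, 0],
    [0, 0, 0],
    [0, 0, 0],
    [0, 0, 0],
    [0, 0, 0],
    [0, 0, 0],
    [0, 0, 0],
    [0, 0, 0],
    [0, 0, 0],
    [0, 0, 0],
    [0, 0, 0],
    [0, 0, 0],
    [0, 0, 0]
  ],
  "twist": [-7, -7, -7, -7, -7, -7, -7, -7, -7, -7, -7, -7, -7, -7, -7, -7, -7, -7, -7, -7],
  "jaw": 84
}}

```text
time: 46.22
position: [0.5999, 0.0381, 0.151]
tool_rot: [0.397, 0.918, -0.001, -0.002]
ft_force: [0.1, 0.4, -0.2]
grip_width: 0.0836
```

Run:
```python
from plan import *
plan((546.4,234.2,160,47.8))
```

```text
t 46.22 p [599.9  38.1 151. ] yaw 43.24 q1 -7.0 q6 -50.2 F [ 0.1  0.4 -0.2] grip 83.6 tiltz [-0.004  0.001]
twist -4.56 slide [171.3 109.3  -9. ] | 5 rows of [34.3 21.9 -1.8]
```

Emit:
{"op": "step_arm", "data": {
  "slide": [
    [0, 0, 0],
    [28.5, 18.2, 0],
    [28.5, 18.2, 0],
    [28.5, 18.2, 0],
    [28.5, 18.2, 0],
    [28.5, 18.2, 0],
    [28.5, 18.2, 0],
    [0, 0, 0],
    [0, 0, 25],
    [0, 0, 30],
    [0, 0, 0],
    [0, 0, 0],
    [0, 0, 0]
  ],
  "twist": [-4.6, 0, 0, 0, 0, 0, 0, 0, 0, 0, 0, 0, 0]
}}

```text
time: 47.3
position: [0.5491, 0.2336, 0.0979]
tool_rot: [0.363, 0.932, -0.0, -0.0]
ft_force: [0.0, 0.2, 0.7]
grip_width: 0.0842
```

Run:
```python
from plan import *
from det import *
c=grab("scene","16");crop(c,260,90,420,240,4,"pics/s16.png")
c=grab("top","16");det("16");crop(c,150,130,450,300,2.6,"pics/t16.png")
plan((546.4,234.2,28.5,47.8))
```

```text
px [228. 159.] n 222 z 12.9 c (726.9,268.4) mean [724.4 264.8] sz 115x52 long yaw 69.3 [170 130 106]
px [412. 161.] n 563 z 37.0 c (732.2,-288.1) mean [ 728.3 -283.9] sz 99x51 long yaw -79.9 [82 93 77]
px [469. 181.] n 95 z 36.1 c (671.2,-452.5) mean [ 670.3 -451.7] sz 26x24 long yaw -44.5 [177 113  89]
px [435. 191.] n 87 z 37.2 c (639.6,-350.0) mean [ 638.7 -349.2] sz 25x23 long yaw -3.8 [182 114  89]
px [469. 201.] n 98 z 36.6 c (612.2,-449.1) mean [ 612.3 -448.3] sz 26x25 long yaw -18.6 [106 153  95]
px [321. 226.] n 93 z 46.9 c (526.6,-15.7) mean [527.2 -14.6] sz 119x3 long yaw 83.1 [134 130 128]
px [267. 274.] n 253 z 20.5 c (387.7,128.1) mean [388. 128.] sz 48x47 long yaw -86.7 [238 239 236]
t 47.40 p [550.1 233.8  99.3] yaw 47.47 q1 12.3 q6 -35.1 F [ 0.1 -0.1 -0.5] grip 84.1 tiltz [0.002 0.   ]
twist -0.33 slide [ 3.  -2.2 70.8] | 3 rows of [ 1.  -0.7 23.6]
```

View pics/s16.png

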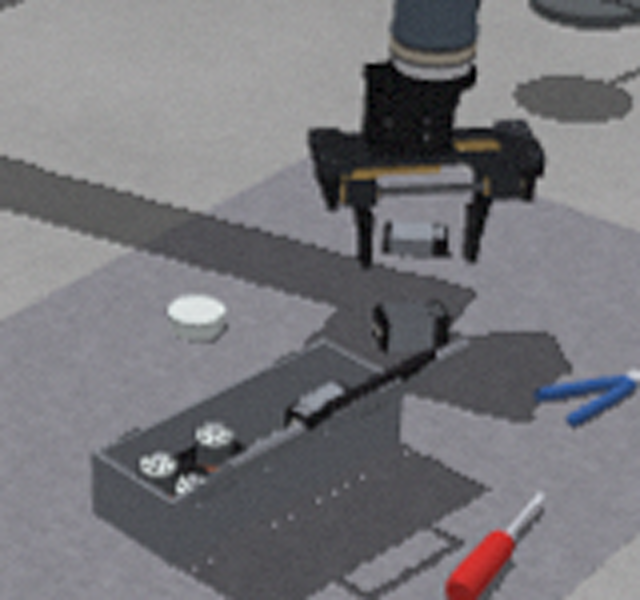

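View pics/t16.png

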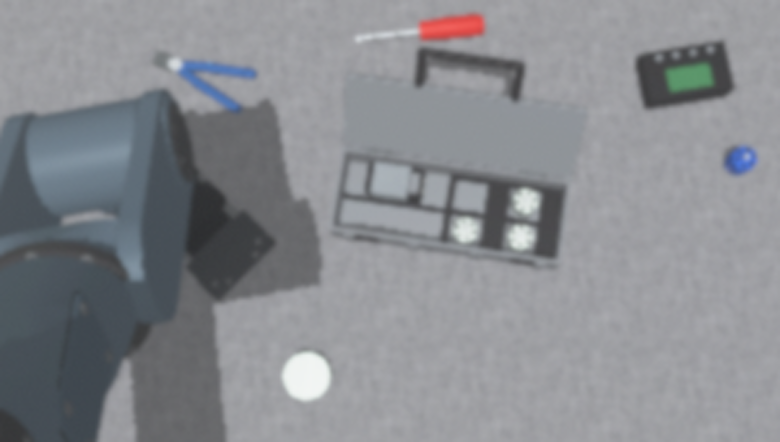

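Emit:
{"op": "step_arm", "data": {
  "slide": [
    [1, -1, 25],
    [1, -1, 25],
    [0.5, 0, 19],
    [0, 0, 0],
    [0, 0, 0],
    [0, 0, 0]
  ],
  "twist": [-0.3, 0, 0, 0, 0, 0]
}}

```text
time: 47.9
position: [0.5472, 0.2344, 0.0307]
tool_rot: [0.36, 0.933, 0.001, 0.001]
ft_force: [-0.3, 0.0, -0.3]
grip_width: 0.0844
```

Emit:
{"op": "step_arm", "data": {
  "slide": [
    [0, 0, 0],
    [0, 0, 0],
    [0, 0, 0],
    [0, 0, 0],
    [0, 0, 0],
    [0, 0, 0]
  ],
  "twist": [0, 0, 0, 0, 0, 0],
  "jaw": 52
}}

```text
time: 48.4
position: [0.5462, 0.2344, 0.0297]
tool_rot: [0.36, 0.933, 0.0, 0.001]
ft_force: [-0.8, 0.4, 4.2]
grip_width: 0.0619
```

Run:
```python
from plan import *
plan((546.4,234.2,28.5,47.8))
```

```text
t 48.40 p [546.2 234.4  29.7] yaw 47.81 q1 12.5 q6 -35.3 F [-0.8  0.4  4.2] grip 61.9 tiltz [0.001 0.   ]
twist 0.01 slide [-0.3 -0.   1.2] | 1 rows of [-0.3 -0.   1.2]
```

Emit:
{"op": "step_arm", "data": {
  "slide": [
    [0, 0, -20],
    [0, 0, -40],
    [0, 0, -40],
    [0, 0, -30],
    [0, 0, 0],
    [0, 0, 0],
    [0, 0, 0],
    [0, 0, 0],
    [0, 0, 0],
    [0, 0, 0],
    [0, 0, 0],
    [0, 0, 0]
  ],
  "twist": [0, 0, 0, 0, 0, -7, -7, -7, -7, -7, 0, 0]
}}

```text
time: 49.4
position: [0.5451, 0.2341, 0.1581]
tool_rot: [0.064, 0.998, -0.0, -0.001]
ft_force: [0.5, 0.7, -1.7]
grip_width: 0.0619
```

Run:
```python
from plan import *
from det import *
x,y=cw(-22,64)
plan((x,y,160,82.9))
c=grab("scene","17");crop(c,260,60,420,210,4,"pics/s17.png")
```

```text
t 49.40 p [545.1 234.1 158.1] yaw 82.62 q1 12.5 q6 -70.2 F [ 0.5  0.7 -1.7] grip 61.9 tiltz [-0.002 -0.   ]
twist -0.28 slide [ -37.1 -187.4   -1.9] | 6 rows of [ -6.2 -31.2  -0.3]
```

View pics/s17.png

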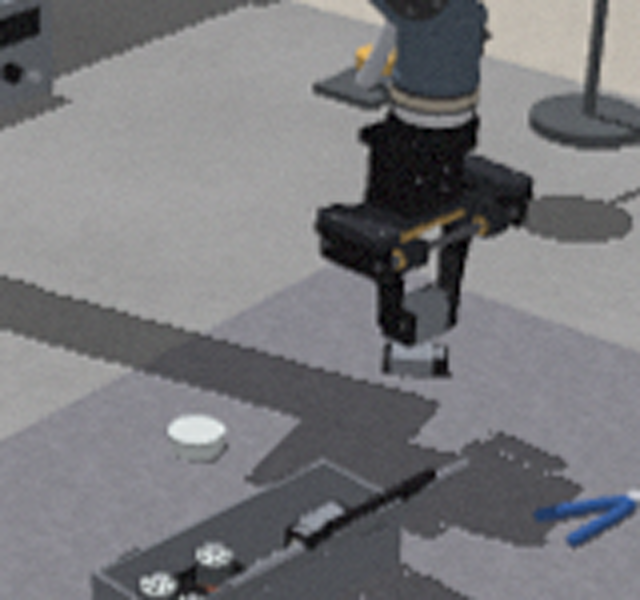

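Emit:
{"op": "step_arm", "data": {
  "slide": [
    [-6.2, -31.2, 0],
    [-6.2, -31.2, 0],
    [-6.2, -31.2, 0],
    [-6.2, -31.2, 0],
    [-6.2, -31.2, 0],
    [-6.2, -31.2, 0],
    [0, 0, 0],
    [0, 0, 0],
    [0, 0, 25],
    [0, 0, 25],
    [0, 0, 20],
    [0, 0, 0],
    [0, 0, 0],
    [0, 0, 0]
  ],
  "twist": [-0.3, 0, 0, 0, 0, 0, 0, 0, 0, 0, 0, 0, 0, 0]
}}

```text
time: 50.62
position: [0.5606, 0.0447, 0.0897]
tool_rot: [0.06, 0.998, 0.0, 0.001]
ft_force: [-0.5, -0.3, -1.0]
grip_width: 0.0618
```

Run:
```python
from plan import *
from det import *
x,y=cw(-22,64)
plan((x,y,33.7,82.9))
```

```text
t 50.62 p [560.6  44.7  89.7] yaw 83.13 q1 -6.8 q6 -90.0 F [-0.5 -0.3 -1. ] grip 61.8 tiltz [ 0.001 -0.   ]
twist 0.23 slide [ 1.7 -1.4 56. ] | 2 rows of [ 0.8 -0.7 28. ]
```

Emit:
{"op": "step_arm", "data": {
  "slide": [
    [1.3, -1, 8],
    [0, 0, 12],
    [0, 0, 12],
    [0, 0, 10],
    [0, 0, 6],
    [0, 0, 4],
    [0, 0, 2],
    [0, 0, 0],
    [0, 0, 0]
  ],
  "twist": [0.2, 0, 0, 0, 0, 0, 0, 0, 0]
}}

```text
time: 51.37
position: [0.5589, 0.043, 0.0352]
tool_rot: [0.062, 0.998, -0.0, 0.0]
ft_force: [0.6, -0.7, -0.8]
grip_width: 0.0619
```

Emit:
{"op": "step_arm", "data": {
  "slide": [
    [0, 0, 1],
    [0, 0, 1],
    [0, 0, 0.7],
    [0, 0, 0],
    [0, 0, 0]
  ],
  "twist": [0, 0, 0, 0, 0]
}}

```text
time: 51.78
position: [0.5591, 0.043, 0.0337]
tool_rot: [0.062, 0.998, -0.0, 0.001]
ft_force: [-1.9, 0.2, 7.1]
grip_width: 0.0618
```

Contact. I'll release, then go for the last thin pack at (448,380), long yaw 33.4°.

Emit:
{"op": "step_arm", "data": {
  "slide": [
    [0, 0, 0],
    [0, 0, 0],
    [0, 0, 0],
    [0, 0, 0],
    [0, 0, -20],
    [0, 0, -40],
    [0, 0, -40],
    [0, 0, -25],
    [0, 0, 0],
    [0, 0, 0]
  ],
  "twist": [0, 0, 0, 0, 0, 0, 0, 0, 0, 0],
  "jaw": 70
}}

```text
time: 52.62
position: [0.5597, 0.043, 0.1589]
tool_rot: [0.062, 0.998, -0.0, 0.002]
ft_force: [0.1, -0.8, -1.2]
grip_width: 0.0698
```

Run:
```python
from plan import *
from det import *
c=grab("top","18");det("18")
plan((448.2,379.8,160,33.4))
```

```text
px [228. 159.] n 204 z 12.9 c (716.8,268.1) mean [724.2 265.5] sz 116x51 long yaw 79.8 [171 131 108]
px [412. 161.] n 564 z 36.8 c (731.0,-287.8) mean [ 728.3 -284.2] sz 100x51 long yaw -81.4 [81 92 76]
px [469. 181.] n 98 z 36.7 c (670.4,-452.4) mean [ 670.2 -451.6] sz 25x25 long yaw 12.8 [174 111  88]
px [435. 191.] n 88 z 36.8 c (638.8,-349.5) mean [ 638.  -349.2] sz 25x25 long yaw 77.3 [180 113  88]
px [469. 201.] n 98 z 37.0 c (611.9,-448.1) mean [ 612.1 -448.3] sz 25x25 long yaw 69.7 [105 151  94]
px [329. 227.] n 61 z 45.6 c (524.3,-34.0) mean [524.7 -36.6] sz 82x3 long yaw 82.5 [130 126 123]
px [180. 251.] n 292 z 19.9 c (448.1,380.3) mean [448.2 379.3] sz 62x36 long yaw 35.3 [152 147 142]
t 52.67 p [558.4  43.1 157.4] yaw 82.90 q1 -7.0 q6 -89.9 F [-0.7  0.7 -0.8] grip 69.7 tiltz [ 0. -0.]
twist 49.50 slide [341.7  93.3  -2.6] | 10 rows of [34.2  9.3 -0.3]
```

Emit:
{"op": "step_arm", "data": {
  "slide": [
    [0, 0, 0],
    [0, 0, 0],
    [0, 0, 0],
    [0, 0, 0],
    [0, 0, 0],
    [0, 0, 0],
    [0, 0, 0],
    [34.2, 9, 0],
    [34.2, 9, 0],
    [34.2, 9, 0],
    [34.2, 9, 0],
    [34.2, 9, 0],
    [34.2, 9, 0],
    [34.2, 9, 0],
    [34.2, 9, 0],
    [34.2, 9, 0],
    [34.2, 9, 0],
    [0, 0, 0],
    [0, 0, 0]
  ],
  "twist": [7, 7, 7, 7, 7, 7, 7, 0, 0, 0, 0, 0, 0, 0, 0, 0, 0, 0, 0],
  "jaw": 84
}}

```text
time: 54.25
position: [0.4405, 0.378, 0.155]
tool_rot: [0.468, 0.883, -0.002, -0.001]
ft_force: [1.1, 0.1, 0.1]
grip_width: 0.0842
```

Run:
```python
from plan import *
from det import *
c=grab("scene","19");crop(c,260,60,420,210,4,"pics/s19.png")
plan((448.2,379.8,80,34),(448.2,379.8,20.5,34))
```

```text
t 54.30 p [441.2 376.8 155.3] yaw 34.02 q1 29.5 q6 -4.5 F [-0.7 -1.2  0.7] grip 84.5 tiltz [-0.003 -0.003]
twist 0.02 slide [-1.4  7.5 75.3] | 3 rows of [-0.5  2.5 25.1]
twist -0.00 slide [ 0.   0.  59.5] | 2 rows of [ 0.   0.  29.8]
```

View pics/s19.png

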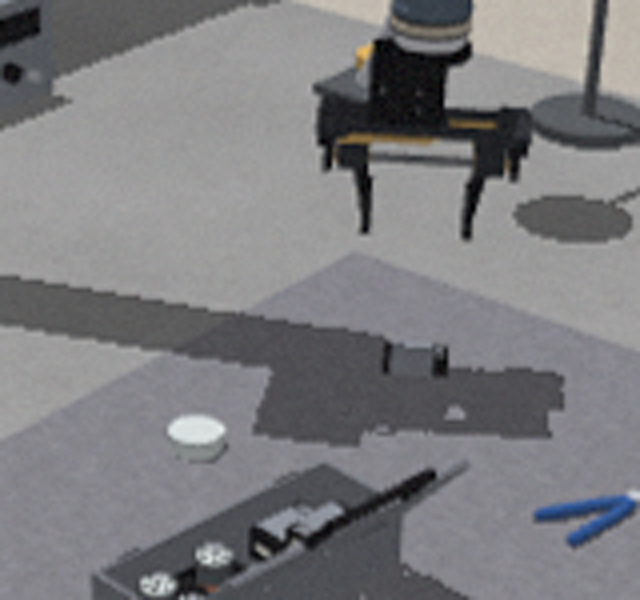

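Emit:
{"op": "step_arm", "data": {
  "slide": [
    [-1, 3, 25],
    [0, 2, 25],
    [0, 0, 25],
    [0, 0, 0],
    [0, 0, 0],
    [0, 0, 0],
    [0, 0, 0]
  ],
  "twist": [0, 0, 0, 0, 0, 0, 0]
}}

```text
time: 54.88
position: [0.4485, 0.3789, 0.0837]
tool_rot: [0.471, 0.882, 0.001, 0.001]
ft_force: [0.3, 0.0, 0.3]
grip_width: 0.0842
```

Run:
```python
from plan import *
from det import *
from casefit import incase
plan((448.2,379.8,20.5,34))
c=grab("top","20");crop(c,270,170,390,250,6,"pics/t20.png")
Q=incase(pts(c),.5727,-.0227,-7.1)
for x0,x1,z0,z1 in((2,41,45,60),(-41,-2,25,45)):
    k=Q[(Q[...,2]>z0)&(Q[...,2]<z1)&(Q[...,0]>x0)&(Q[...,0]<x1)&(Q[...,1]>10)&(Q[...,1]<118)]
    print(len(k),k.mean(0).round(1),np.percentile(k,[3,97],axis=0).round(1).tolist())
    print(cv2.minAreaRect(k[:,:2].astype(np.float32)))
```

```text
t 54.88 p [448.5 378.9  83.7] yaw 33.84 q1 29.3 q6 -4.5 F [0.3 0.  0.3] grip 84.2 tiltz [0.002 0.001]
twist -0.16 slide [ 0.9  0.2 63.2] | 2 rows of [ 0.4  0.1 31.6]
261 [19.  64.6 51. ] [[3.2, 35.4, 47.6], [35.1, 93.8, 54.6]]
((19.266109466552734, 64.73654174804688), (62.10081481933594, 34.08843231201172), 89.75883483886719)
256 [-21.5  64.1  32.9] [[-37.5, 35.3, 29.3], [-5.3, 93.4, 36.6]]
((-20.92245101928711, 64.38571166992188), (34.553409576416016, 62.156951904296875), 0.5456276535987854)
```

View pics/t20.png

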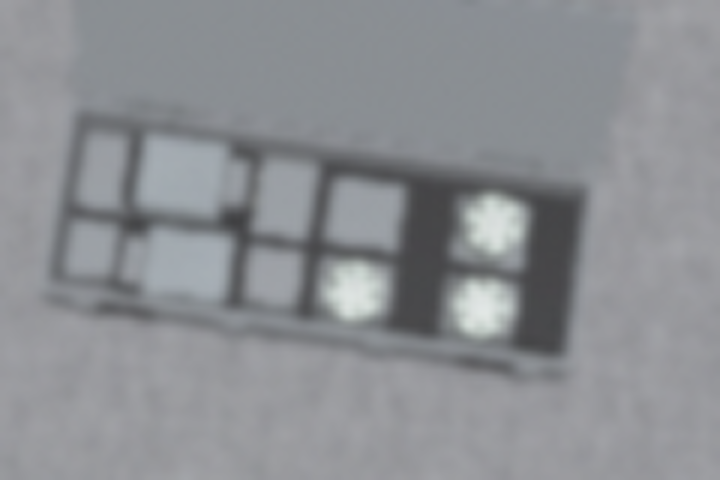

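Three packs and three motors are correctly placed. Grasping the last thin pack.

Emit:
{"op": "step_arm", "data": {
  "slide": [
    [0.5, 0, 20],
    [0, 0, 25],
    [0, 0, 17],
    [0, 0, 0],
    [0, 0, 0],
    [0, 0, 0]
  ],
  "twist": [0, 0, 0, 0, 0, 0]
}}

```text
time: 55.43
position: [0.448, 0.3801, 0.0218]
tool_rot: [0.47, 0.883, 0.001, 0.001]
ft_force: [0.3, -0.9, 0.1]
grip_width: 0.0838
```

Emit:
{"op": "step_arm", "data": {
  "slide": [
    [0, 0, 0],
    [0, 0, 0],
    [0, 0, 0],
    [0, 0, 0],
    [0, 0, 0],
    [0, 0, 0]
  ],
  "twist": [0, 0, 0, 0, 0, 0],
  "jaw": 52
}}

```text
time: 55.93
position: [0.4475, 0.3798, 0.021]
tool_rot: [0.47, 0.883, 0.001, 0.0]
ft_force: [-0.3, -0.3, 3.7]
grip_width: 0.0622
```

Emit:
{"op": "step_arm", "data": {
  "slide": [
    [0, 0, -20],
    [0, 0, -40],
    [0, 0, -40],
    [0, 0, -40],
    [0, 0, 0],
    [0, 0, 0],
    [0, 0, 0],
    [0, 0, 0],
    [0, 0, 0],
    [0, 0, 0],
    [0, 0, 0],
    [0, 0, 0],
    [0, 0, 0],
    [0, 0, 0]
  ],
  "twist": [0, 0, 0, 0, 0, -7, -7, -7, -7, -7, -7, -7, 0, 0]
}}

```text
time: 57.1
position: [0.4466, 0.3793, 0.1597]
tool_rot: [0.064, 0.998, -0.0, -0.001]
ft_force: [1.1, -0.6, -0.9]
grip_width: 0.0618
```

Run:
```python
from plan import *
from det import *
x,y=cw(-22,64)
plan((x,y,160,82.9))
c=grab("scene","21");crop(c,260,40,420,190,4,"pics/s21.png")
```

```text
t 57.10 p [446.6 379.3 159.7] yaw 82.72 q1 29.4 q6 -53.3 F [ 1.1 -0.6 -0.9] grip 61.8 tiltz [-0.001 -0.001]
twist -0.18 slide [-1.528e+02 -3.193e+02 -3.000e-01] | 10 rows of [-15.3 -31.9  -0. ]
```

View pics/s21.png

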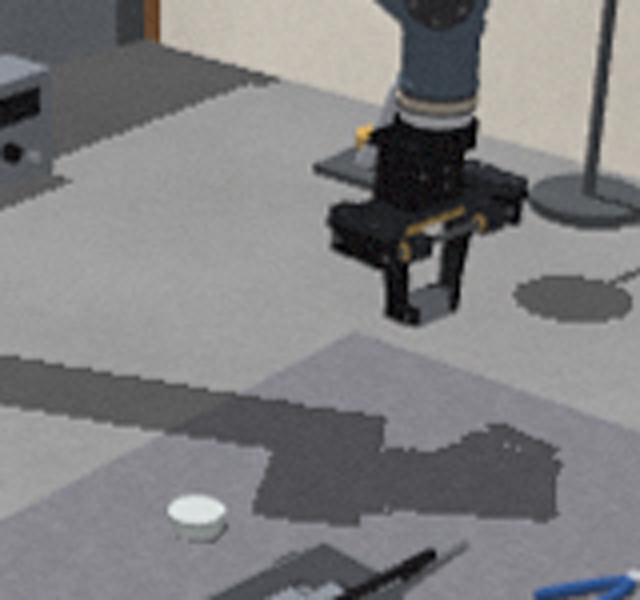

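Held flat. Moving over lane0.

Emit:
{"op": "step_arm", "data": {
  "slide": [
    [-15.3, -32, 0],
    [-15.3, -32, 0],
    [-15.3, -32, 0],
    [-15.3, -32, 0],
    [-15.3, -32, 0],
    [-15.3, -32, 0],
    [-15.3, -32, 0],
    [-15.3, -32, 0],
    [-15.3, -32, 0],
    [-15.3, -32, 0],
    [0, 0, 0],
    [0, 0, 0],
    [0, 0, 25],
    [0, 0, 25],
    [0, 0, 10],
    [0, 0, 0],
    [0, 0, 0],
    [0, 0, 0],
    [0, 0, 0]
  ],
  "twist": [-0.2, 0, 0, 0, 0, 0, 0, 0, 0, 0, 0, 0, 0, 0, 0, 0, 0, 0, 0]
}}

```text
time: 58.73
position: [0.5613, 0.0437, 0.1016]
tool_rot: [0.06, 0.998, -0.0, 0.001]
ft_force: [0.2, -0.0, -0.1]
grip_width: 0.0617
```

Run:
```python
from plan import *
from det import *
x,y=cw(-22,64)
plan((x,y,55,82.9))
```

```text
t 58.73 p [561.3  43.7 101.6] yaw 83.12 q1 -6.9 q6 -90.0 F [ 0.2 -0.  -0.1] grip 61.7 tiltz [ 0.003 -0.   ]
twist 0.22 slide [ 2.4 -0.5 46.6] | 2 rows of [ 1.2 -0.3 23.3]
```

Emit:
{"op": "step_arm", "data": {
  "slide": [
    [2.5, -0.5, 8],
    [0, 0, 12],
    [0, 0, 12],
    [0, 0, 7],
    [0, 0, 3],
    [0, 0, 1.5],
    [0, 0, 0],
    [0, 0, 0]
  ],
  "twist": [0.2, 0, 0, 0, 0, 0, 0, 0]
}}

```text
time: 59.4
position: [0.5582, 0.0432, 0.0572]
tool_rot: [0.062, 0.998, -0.0, 0.0]
ft_force: [0.4, 0.2, -0.9]
grip_width: 0.0616
```

Emit:
{"op": "step_arm", "data": {
  "slide": [
    [0, 0, 1],
    [0, 0, 1],
    [0, 0, 1],
    [0, 0, 0],
    [0, 0, 0]
  ],
  "twist": [0, 0, 0, 0, 0]
}}

```text
time: 59.82
position: [0.5583, 0.0432, 0.055]
tool_rot: [0.062, 0.998, -0.0, 0.001]
ft_force: [-0.7, 0.0, 4.9]
grip_width: 0.0616
```

Emit:
{"op": "step_arm", "data": {
  "slide": [
    [0, 0, 0],
    [0, 0, 0],
    [0, 0, 0],
    [0, 0, 0],
    [0, 0, -20],
    [0, 0, -40],
    [0, 0, -40],
    [0, 0, -40],
    [0, 0, -40],
    [0, 0, -30],
    [0, 0, 0],
    [0, 0, 0]
  ],
  "twist": [0, 0, 0, 0, 0, 0, 0, 0, 0, 0, 0, 0],
  "jaw": 70
}}

```text
time: 60.82
position: [0.5588, 0.0431, 0.2658]
tool_rot: [0.062, 0.998, -0.0, 0.002]
ft_force: [-0.1, 0.9, -0.7]
grip_width: 0.0701
```

Emit:
{"op": "step_arm", "data": {
  "slide": [
    [0, 0, 0],
    [0, 0, 0],
    [0, 0, 0],
    [0, 0, 0],
    [0, 0, 0],
    [0, 0, 0],
    [0, 0, 0],
    [0, 0, 0],
    [0, 0, 0],
    [0, 0, 0],
    [0, 0, 0],
    [0, 0, 0],
    [0, 0, 0],
    [0, 0, 0],
    [0, 0, 0]
  ],
  "twist": [7, 7, 7, 7, 7, 7, 7, 7, 7, 7, 7, 7, 6, 0, 0],
  "jaw": 28
}}

```text
time: 62.07
position: [0.5567, 0.0433, 0.2619]
tool_rot: [0.749, 0.663, -0.001, -0.002]
ft_force: [-0.2, 0.5, 0.9]
grip_width: 0.0279
```

Run:
```python
from plan import *
from det import *
from casefit import incase
plan((707.9,-39.6,260,-7.1))
c=grab("top","22");crop(c,250,120,410,250,5,"pics/t22.png")
s=grab("scene","22");crop(s,260,130,420,250,5,"pics/s22.png")
for cc in (c,s):
    Q=incase(pts(cc),.5727,-.0227,-7.1)
    m=(Q[...,2]>120)&(Q[...,2]<175)&(Q[...,0]>80)&(Q[...,0]<180)&(np.abs(Q[...,1])<60)
    k=Q[m]; print(len(k), k.mean(0) if len(k) else 0)
    b=k[np.abs(k[:,1])<38] if len(k) else k; 
    if len(b): print("bar mid",len(b),b.mean(0),np.percentile(b,[5,95],axis=0).round(1).tolist())
```

```text
t 62.07 p [556.7  43.3 261.9] yaw -6.95 q1 -7.0 q6 -0.1 F [-0.2  0.5  0.9] grip 27.9 tiltz [-0.004  0.   ]
twist 0.15 slide [-63.6 160.3   1.9] | 5 rows of [-12.7  32.1   0.4]
260 [119.19528031 -23.70995093 139.88236977]
bar mid 167 [119.90221538 -10.02317253 140.50253228] [[101.5, -35.2, 121.0], [137.2, 15.2, 159.7]]
149 [131.981196   -13.61189619 147.52359126]
bar mid 83 [134.08960847  -1.96087574 149.998775  ] [[112.2, -34.2, 120.9], [141.3, 30.3, 158.3]]
```

View pics/t22.png

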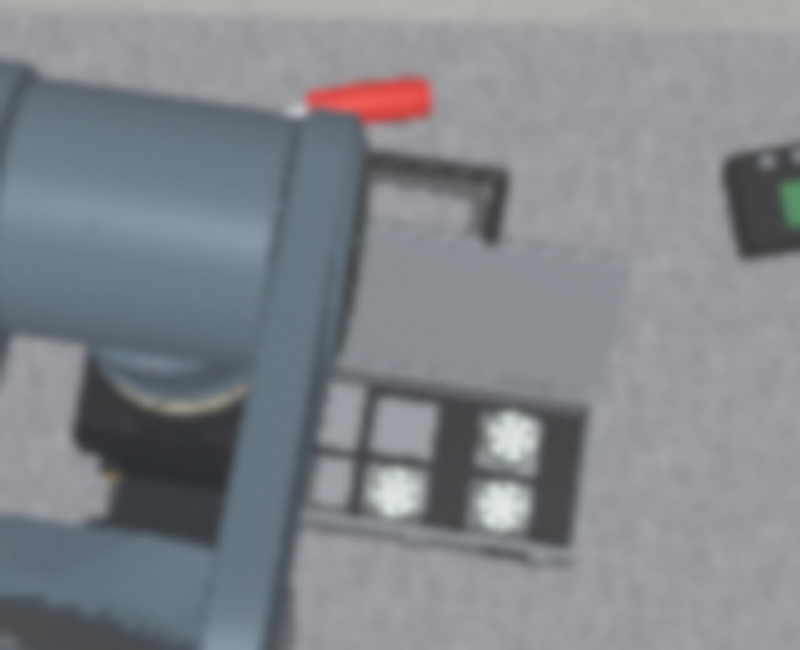

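View pics/s22.png

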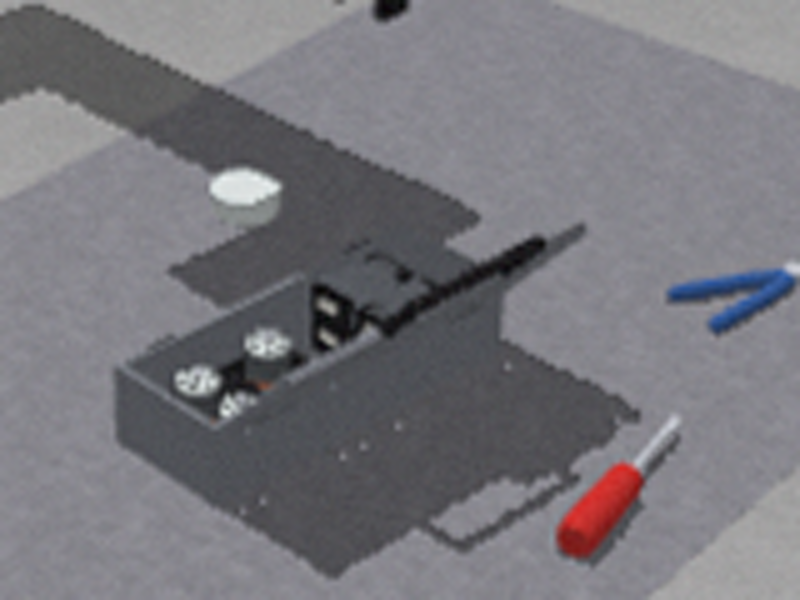

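Emit:
{"op": "step_arm", "data": {
  "slide": [
    [-12.7, 32, 0],
    [-12.7, 32, 0],
    [-12.7, 32, 0],
    [-12.7, 32, 0],
    [-12.7, 32, 0],
    [0, 0, 0],
    [0, 0, 20],
    [0, 0, 20],
    [0, 0, 0],
    [0, 0, 0],
    [0, 0, 0],
    [0, 0, 0]
  ],
  "twist": [0.1, 0, 0, 0, 0, 0, 0, 0, 0, 0, 0, 0]
}}

```text
time: 63.17
position: [0.7094, -0.0397, 0.2255]
tool_rot: [0.75, 0.662, 0.001, 0.001]
ft_force: [-0.5, 0.6, -0.4]
grip_width: 0.0285
```

Run:
```python
from plan import *
from det import *
from casefit import incase
x,y=cw(136.2,0)
plan((x,y,155,-7.1))
c=grab("top","23");crop(c,250,120,410,250,5,"pics/t23.png")
s=grab("scene","23");crop(s,260,90,420,240,4,"pics/s23.png")
for n,cc in (("top",c),("scene",s)):
    Q=incase(pts(cc),.5727,-.0227,-7.1)
    for x0,x1 in((2,38),(-38,-2)):
        k=Q[(Q[...,2]>40)&(Q[...,2]<75)&(Q[...,0]>x0)&(Q[...,0]<x1)&(Q[...,1]>15)&(Q[...,1]<110)]
        if len(k): print(n,x0,len(k),k.mean(0).round(1),np.percentile(k,[3,97],axis=0).round(1).tolist())
```

```text
t 63.17 p [709.4 -39.7 225.5] yaw -7.16 q1 -12.2 q6 -5.0 F [-0.5  0.6 -0.4] grip 28.5 tiltz [ 0.003 -0.001]
twist -0.06 slide [-0.  -1.5 70.5] | 3 rows of [-0.  -0.5 23.5]
scene 2 65 [12.1 52.9 49.5] [[3.0, 28.4, 42.2], [24.9, 87.5, 54.3]]
scene -38 149 [-18.5  55.5  49.6] [[-36.6, 27.1, 42.1], [-3.3, 90.2, 55.6]]
```

View pics/s23.png

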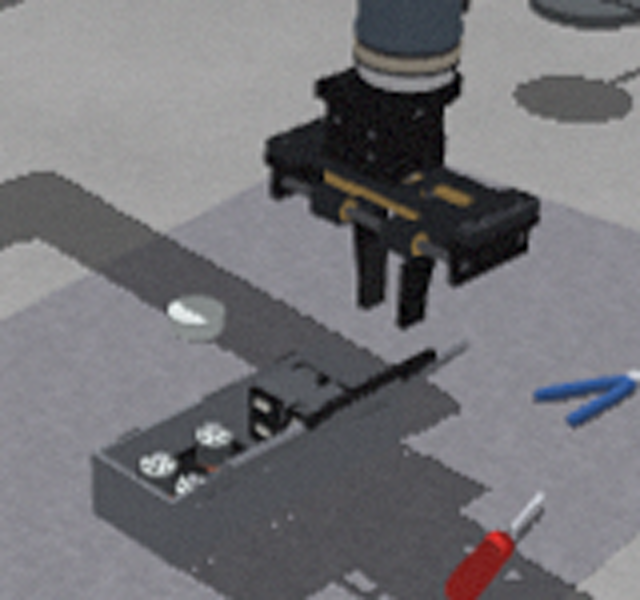

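View pics/t23.png

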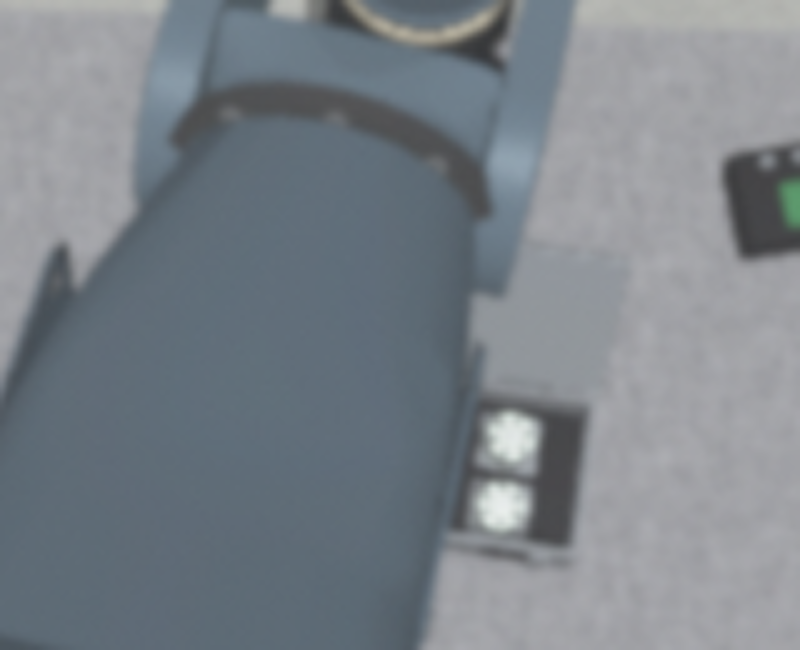

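Both stacks top out below the 58 mm rim. Descending to the bar.

Emit:
{"op": "step_arm", "data": {
  "slide": [
    [0, -1, 25],
    [0, 0, 25],
    [0, 0, 20],
    [0, 0, 0],
    [0, 0, 0],
    [0, 0, 0]
  ],
  "twist": [0, 0, 0, 0, 0, 0]
}}

```text
time: 63.77
position: [0.7089, -0.0399, 0.1557]
tool_rot: [0.75, 0.661, 0.001, 0.001]
ft_force: [-0.3, 0.3, 0.5]
grip_width: 0.0281
```

Emit:
{"op": "step_arm", "data": {
  "slide": [
    [0, 0, 0],
    [0, 0, 0],
    [0, 0, 0],
    [0, 0, 0],
    [0, 0, 0],
    [0, 0, 0]
  ],
  "twist": [0, 0, 0, 0, 0, 0],
  "jaw": 4,
  "force": 8
}}

```text
time: 64.27
position: [0.7082, -0.0397, 0.1545]
tool_rot: [0.75, 0.661, 0.001, 0.001]
ft_force: [0.3, -1.3, 1.7]
grip_width: 0.0093
```

Run:
```python
from plan import *
from det import *
plan((707.9,-39.6,155,-7.1)); print(tocase(*cur()[1][:2]))
f=np.linspace(2.29,.031,41);r=130.06
y=-r*np.cos(f);z=-r*np.sin(f)
y=np.round(y-y[0],1);z=np.round(z-z[0],1)
a=[[0,round(float(b),1),round(float(c),1)] for b,c in zip(np.diff(y),np.diff(z))]
print(a[:20]);print(a[20:]);print(y[-1],z[-1])
```

```text
t 64.27 p [708.2 -39.7 154.5] yaw -7.20 q1 -12.2 q6 -5.0 F [ 0.3 -1.3  1.7] grip 9.3 tiltz [ 0.002 -0.   ]
twist -0.10 slide [ 0.1 -0.3 -0.5] | 1 rows of [ 0.1 -0.3 -0.5]
[136.6001203   -0.15937866]
[[0, -5.7, -4.7], [0, -5.9, -4.3], [0, -6.1, -4.0], [0, -6.4, -3.7], [0, -6.6, -3.3], [0, -6.7, -2.9], [0, -6.9, -2.5], [0, -7.0, -2.2], [0, -7.2, -1.7], [0, -7.2, -1.4], [0, -7.3, -0.9], [0, -7.3, -0.5], [0, -7.3, -0.1], [0, -7.4, 0.3], [0, -7.3, 0.8], [0, -7.2, 1.1], [0, -7.2, 1.5], [0, -7.1, 2.0], [0, -6.9, 2.3], [0, -6.9, 2.8]]
[[0, -6.6, 3.1], [0, -6.5, 3.5], [0, -6.2, 3.8], [0, -6.1, 4.2], [0, -5.7, 4.6], [0, -5.6, 4.8], [0, -5.2, 5.2], [0, -4.9, 5.4], [0, -4.6, 5.7], [0, -4.3, 6.0], [0, -4.0, 6.2], [0, -3.6, 6.4], [0, -3.2, 6.6], [0, -2.8, 6.7], [0, -2.5, 7.0], [0, -2.1, 7.0], [0, -1.6, 7.2], [0, -1.3, 7.2], [0, -0.8, 7.3], [0, -0.5, 7.3]]
-215.7 93.8
```

Run:
```python
import numpy as np
f=np.linspace(2.335,.04,41);r=130.06
y=-r*np.cos(f);z=-r*np.sin(f)
y=np.round(y-y[0],1);z=np.round(z-z[0],1)
a=[[0,round(float(b),1),round(float(c),1)] for b,c in zip(np.diff(y),np.diff(z))]
print(a[:20]);print(a[20:]);print(y[-1],z[-1])
```

```text
[[0, -5.5, -5.0], [0, -5.8, -4.7], [0, -6.1, -4.3], [0, -6.3, -4.0], [0, -6.5, -3.6], [0, -6.8, -3.3], [0, -6.9, -2.8], [0, -7.0, -2.5], [0, -7.2, -2.0], [0, -7.3, -1.6], [0, -7.3, -1.2], [0, -7.5, -0.8], [0, -7.4, -0.3], [0, -7.5, 0.0], [0, -7.4, 0.5], [0, -7.4, 1.0], [0, -7.4, 1.3], [0, -7.2, 1.8], [0, -7.1, 2.2], [0, -7.0, 2.6]]
[[0, -6.9, 3.0], [0, -6.6, 3.3], [0, -6.5, 3.8], [0, -6.2, 4.1], [0, -6.0, 4.5], [0, -5.7, 4.8], [0, -5.4, 5.1], [0, -5.1, 5.4], [0, -4.8, 5.7], [0, -4.5, 6.0], [0, -4.1, 6.2], [0, -3.8, 6.5], [0, -3.4, 6.6], [0, -3.0, 6.8], [0, -2.6, 7.0], [0, -2.2, 7.2], [0, -1.7, 7.2], [0, -1.4, 7.3], [0, -0.9, 7.5], [0, -0.6, 7.4]]
-220.0 88.7
```

Emit:
{"op": "step_arm", "data": {
  "slide": [
    [0, -5.5, -5.0],
    [0, -5.8, -4.7],
    [0, -6.1, -4.3],
    [0, -6.3, -4.0],
    [0, -6.5, -3.6],
    [0, -6.8, -3.3],
    [0, -6.9, -2.8],
    [0, -7.0, -2.5],
    [0, -7.2, -2.0],
    [0, -7.3, -1.6],
    [0, -7.3, -1.2],
    [0, -7.5, -0.8],
    [0, -7.4, -0.3],
    [0, -7.5, 0.0],
    [0, -7.4, 0.5],
    [0, -7.4, 1.0],
    [0, -7.4, 1.3],
    [0, -7.2, 1.8],
    [0, -7.1, 2.2],
    [0, -7.0, 2.6]
  ],
  "twist": [0, 0, 0, 0, 0, 0, 0, 0, 0, 0, 0, 0, 0, 0, 0, 0, 0, 0, 0, 0],
  "force": 12
}}

```text
time: 65.93
position: [0.5693, -0.0221, 0.1802]
tool_rot: [0.75, 0.661, -0.0, -0.0]
ft_force: [2.1, -1.1, 0.5]
grip_width: 0.0094
```

Run:
```python
from plan import *
from det import *
plan((707.9,-39.6,155,-7.1)); print(tocase(*cur()[1][:2]))
s=grab("scene","24");crop(s,260,80,420,240,4,"pics/s24.png")
```

```text
t 65.93 p [569.3 -22.1 180.2] yaw -7.20 q1 -13.5 q6 -6.3 F [ 2.1 -1.1  0.5] grip 9.4 tiltz [-0.  0.]
twist -0.10 slide [ -0.2 139.7  25.2] | 4 rows of [-0.1 34.9  6.3]
[-3.4477555   0.15651715]
```

View pics/s24.png

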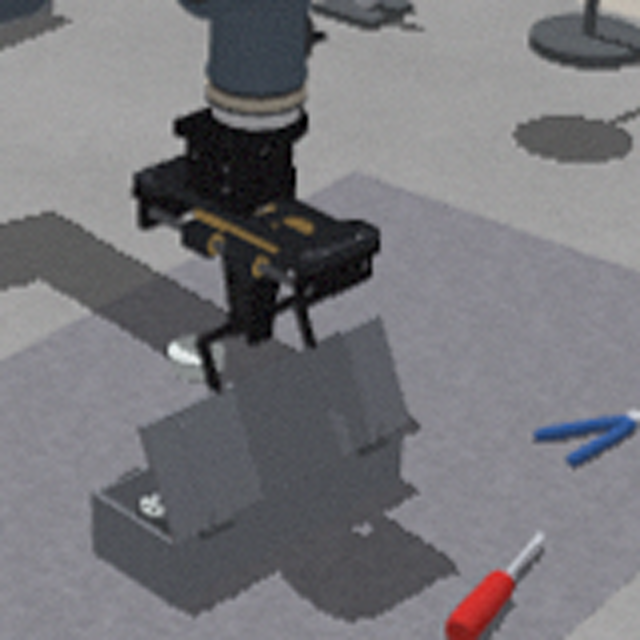

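The lid follows the bar. Continuing down to shut.

Emit:
{"op": "step_arm", "data": {
  "slide": [
    [0, -6.9, 3.0],
    [0, -6.6, 3.3],
    [0, -6.5, 3.8],
    [0, -6.2, 4.1],
    [0, -6.0, 4.5],
    [0, -5.7, 4.8],
    [0, -5.4, 5.1],
    [0, -5.1, 5.4],
    [0, -4.8, 5.7],
    [0, -4.5, 6.0],
    [0, -4.1, 6.2],
    [0, -3.8, 6.5],
    [0, -3.4, 6.6],
    [0, -3.0, 6.8],
    [0, -2.6, 7.0],
    [0, -2.2, 7.2],
    [0, -1.7, 7.2],
    [0, -1.4, 7.3],
    [0, -0.9, 7.5],
    [0, 0, 0]
  ],
  "twist": [0, 0, 0, 0, 0, 0, 0, 0, 0, 0, 0, 0, 0, 0, 0, 0, 0, 0, 0, 0]
}}

```text
time: 67.65
position: [0.4913, -0.0124, 0.0713]
tool_rot: [0.75, 0.661, 0.001, 0.001]
ft_force: [5.7, 0.5, -1.6]
grip_width: 0.0093
```

Emit:
{"op": "step_arm", "data": {
  "slide": [
    [0, -0.5, 3],
    [0, 0, 3],
    [0, 0, 1.5],
    [0, 0, 0],
    [0, 0, 0]
  ],
  "twist": [0, 0, 0, 0, 0]
}}

```text
time: 68.07
position: [0.4912, -0.0126, 0.0661]
tool_rot: [0.75, 0.661, 0.001, 0.002]
ft_force: [3.2, 1.4, 10.8]
grip_width: 0.0092
```

Run:
```python
from plan import *
from det import *
plan((707.9,-39.6,155,-7.1)); print(tocase(*cur()[1][:2]))
```

```text
t 68.07 p [491.2 -12.6  66.1] yaw -7.19 q1 -14.5 q6 -7.3 F [ 3.2  1.4 10.8] grip 9.2 tiltz [ 0.004 -0.001]
twist -0.09 slide [ -0.  218.3 -88.9] | 7 rows of [ -0.   31.2 -12.7]
[-8.20879567e+01 -1.26101295e-02]
```

Emit:
{"op": "step_arm", "data": {
  "slide": [
    [0, 0, 0],
    [0, 0, 0],
    [0, 0, 0],
    [0, 0, -20],
    [0, 0, -30],
    [0, 0, -30],
    [0, 0, 0],
    [0, 0, 0]
  ],
  "twist": [0, 0, 0, 0, 0, 0, 0, 0],
  "jaw": 28
}}

```text
time: 68.73
position: [0.4888, -0.012, 0.1456]
tool_rot: [0.75, 0.661, -0.0, -0.0]
ft_force: [0.4, -0.7, -0.0]
grip_width: 0.0279
```

Emit:
{"op": "step_arm", "data": {
  "slide": [
    [0, 0, 0],
    [0, 0, 0],
    [0, 0, 0],
    [0, 0, 0],
    [0, 0, 0],
    [0, 0, 0]
  ],
  "twist": [0, 0, 0, 0, 0, 0],
  "jaw": 0
}}

```text
time: 69.23
position: [0.4892, -0.0121, 0.1445]
tool_rot: [0.75, 0.661, -0.0, -0.0]
ft_force: [0.4, 0.0, -0.3]
grip_width: 0.0017
```

Run:
```python
from plan import *
from det import *
from casefit import incase
x,y=cw(-84,0)
plan((x,y,86,-7.1))
s=grab("scene","25");crop(s,260,120,420,240,5,"pics/s25.png")
Q=incase(pts(s),.5727,-.0227,-7.1)
k=Q[(np.abs(Q[...,0])<40)&(np.abs(Q[...,1])<115)&(Q[...,2]>50)&(Q[...,2]<80)]
A=np.c_[k[:,:2],np.ones(len(k))]
for i in range(4):
    co=np.linalg.lstsq(A,k[:,2],rcond=None)[0];r=np.abs(k[:,2]-A@co)<3;k=k[r];A=A[r]
print(len(k),co)
```

```text
t 69.23 p [489.2 -12.1 144.5] yaw -7.20 q1 -14.5 q6 -7.3 F [ 0.4  0.  -0.3] grip 1.7 tiltz [-0.001  0.   ]
twist -0.10 slide [-0.2  0.2 58.5] | 2 rows of [-0.1  0.1 29.3]
847 [-2.23692572e-03 -3.08841560e-04  6.46943217e+01]
```

View pics/s25.png

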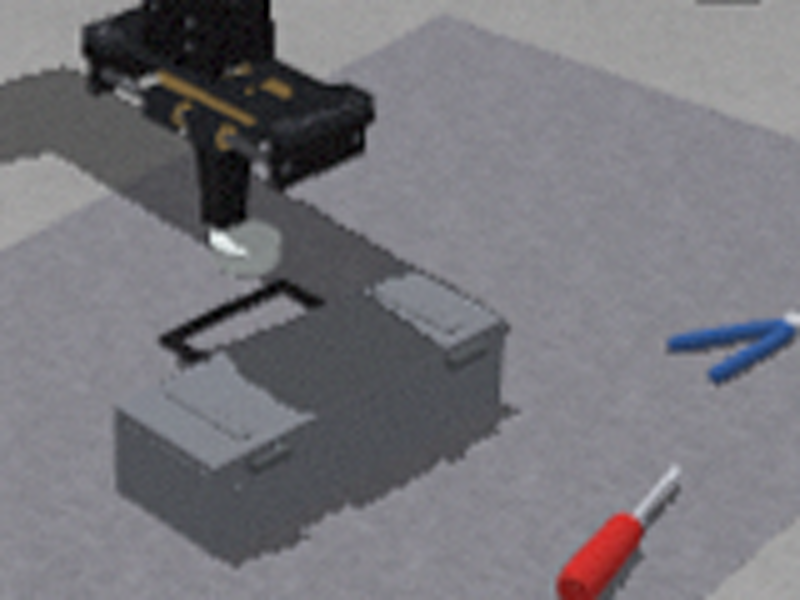

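The lid's slope is about 0.002 rad, so it's shut. I'll press the bar lightly from above to confirm it's home.

Emit:
{"op": "step_arm", "data": {
  "slide": [
    [0, 0, 20],
    [0, 0, 20],
    [0, 0, 14],
    [0, 0, 2],
    [0, 0, 2],
    [0, 0, 0],
    [0, 0, 0]
  ],
  "twist": [0, 0, 0, 0, 0, 0, 0]
}}

```text
time: 69.87
position: [0.49, -0.0122, 0.0877]
tool_rot: [0.75, 0.661, 0.0, 0.001]
ft_force: [-1.1, 0.2, 0.3]
grip_width: 0.0007
```

Emit:
{"op": "step_arm", "data": {
  "slide": [
    [0, 0, 1.5],
    [0, 0, 1.5],
    [0, 0, 1.5],
    [0, 0, 0],
    [0, 0, 0]
  ],
  "twist": [0, 0, 0, 0, 0]
}}

```text
time: 70.28
position: [0.49, -0.0122, 0.084]
tool_rot: [0.75, 0.661, 0.001, 0.001]
ft_force: [-1.2, 0.5, 9.7]
grip_width: 0.0004
```

Contact at 84 mm with 9.7 N. That puts the bar top at 67 mm, exactly where it sits when shut. Retreating for the final checks.

Emit:
{"op": "step_arm", "data": {
  "slide": [
    [0, 0, -10],
    [0, 0, -30],
    [0, 0, -40],
    [0, 0, -40],
    [0, 0, -40],
    [35, 0, 0],
    [35, 0, 0],
    [35, 0, 0],
    [35, 0, 0],
    [35, 0, 0],
    [35, 0, 0],
    [35, 0, 0],
    [35, 0, 0],
    [35, 0, 0],
    [0, 0, 0],
    [0, 0, 0],
    [0, 0, 0],
    [0, 0, 0]
  ],
  "twist": [0, 0, 0, 0, 0, 0, 0, 0, 0, 0, 0, 0, 0, 0, 0, 0, 0, 0]
}}

```text
time: 71.78
position: [0.5286, 0.2991, 0.2426]
tool_rot: [0.75, 0.661, -0.001, 0.0]
ft_force: [0.0, 0.0, 0.3]
grip_width: 0.0002
```

Run:
```python
from plan import *
from det import *
from casefit import incase
plan((490,-12,200,-7.1))
c=grab("top","26");crop(c,130,110,510,300,2.1,"pics/t26.png");det("26")
s=grab("scene","26")
for cc in(c,s):
    Q=incase(pts(cc),.5727,-.0227,-7.1)
    k=Q[(np.abs(Q[...,0])<40)&(np.abs(Q[...,1])<115)&(Q[...,2]>50)&(Q[...,2]<80)]
    A=np.c_[k[:,:2],np.ones(len(k))]
    for i in range(4):
        co=np.linalg.lstsq(A,k[:,2],rcond=None)[0];r=np.abs(k[:,2]-A@co)<3;k=k[r];A=A[r]
    print(len(k),co)
```

```text
t 71.78 p [528.6 299.1 242.6] yaw -7.26 q1 19.0 q6 26.3 F [0.  0.  0.3] grip 0.2 tiltz [-0.001 -0.001]
twist -0.16 slide [-3.135e+02  2.000e-01  4.260e+01] | 9 rows of [-34.8   0.    4.7]
px [227. 159.] n 213 z 13.1 c (723.6,268.7) mean [724.1 266. ] sz 116x52 long yaw 72.8 [161 125 104]
px [412. 161.] n 570 z 37.2 c (730.5,-288.9) mean [ 728.8 -285. ] sz 100x49 long yaw -82.2 [81 91 75]
px [469. 181.] n 96 z 36.3 c (671.3,-451.8) mean [ 670.5 -452.1] sz 26x24 long yaw -55.1 [174 111  88]
px [435. 191.] n 90 z 36.9 c (638.6,-349.7) mean [ 638.3 -349.1] sz 24x24 long yaw 58.6 [178 112  88]
px [469. 201.] n 98 z 36.7 c (612.1,-448.9) mean [ 612.4 -448.7] sz 25x24 long yaw 54.2 [104 150  93]
px [320. 226.] n 60 z 46.7 c (526.7,-14.5) mean [527.3 -12.4] sz 83x3 long yaw 82.8 [129 125 123]
px [267. 274.] n 251 z 20.8 c (387.6,128.0) mean [387.6 127.8] sz 48x47 long yaw -88.7 [226 228 224]
2070 [5.20951907e-04 1.44871297e-03 6.50883741e+01]
858 [5.24148494e-04 1.17699115e-03 6.46023705e+01]
```

View pics/t26.png

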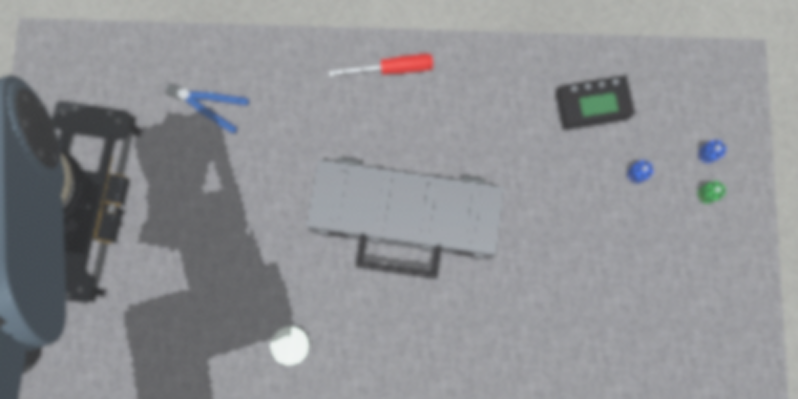

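View pics/scene_26.png

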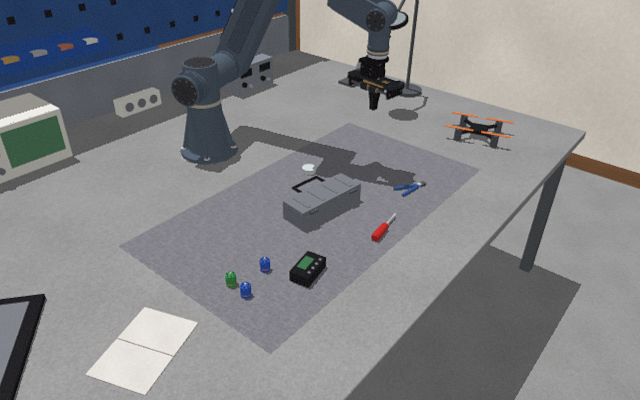

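The lid is shut, with a slope of about 0.0005 rad in both views. No spares are left on the bench, the bystanders and look-alikes are where they were, and the robot is clear of everything. Handing in.

Run:
```python
from rig import robot
print(robot.hand_in()); print(robot.get_obs()["time"])
```

```text
the job is handed in; nothing more can be done
None
the job is handed in; nothing more can be done
```

The case is packed, the lid is shut, and the job was handed in at about 72 s of the 210 s allowed; the hand-in gave no verdict.

- **Lid:** I swung it back to its stop at about 2.3 rad. After packing I closed it and pressed it home. The last plane fits in both cameras put its slope at about 0.0005 rad. The handle bar top was at 67 mm, where it should be with the lid shut.
- **Motors:** There were three. They stand upright in pockets 0, 2 and 3, and the pictures showed all three centred.
- **Packs:** There were four, a thin one on a thick one in each lane. One thick pack was knocked aside during the run, so I found it again before picking it up.
- **Pack check before closing:** The depth readings put the stack tops at about 52 mm, with single noisy points up to 55 mm, under the 58 mm rim. The thin pack in the lane on the hinge side sat about 3 mm off its lane centre, which is within tolerance. The last thin pack was checked only in the side view, because the arm blocked the top view.
- **Bystanders:** The charger and tin measured where they started, within camera noise. The cutters looked unmoved: their centre agreed to about 2 mm, though the fitted angle is noisy. I checked the screwdriver only by eye in the pictures.
- **Look-alikes:** The blue and green motors were not touched.

No check failed.

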